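Blank the gas panel's ports and set its wheel valve two turns open

TASK

Blank off the small gas panel's two open ports first: seat the thin plug fully home in the narrow port and the thick plug fully home in the wide port. Then take the upright crank handle of the valve wheel, turn it clockwise until the valve is shut against its stop, and back it off exactly two full turns counter-clockwise. Finish still gripping the handle there, without letting go, and leave the timer, the beaker and the vial undisturbed.

Things in the scene. Friction and masses are not known exactly. Their poses are not given: they have to be found in the camera images.
- panel: Fixed gas panel; origin: centre of its underside. Base plate 240 (x) x 120 (y) x 8 mm; brass valve and hand wheel at its -x end (near the robot), aluminium port block 86 x 92 mm at its +x end, centred at x +62, flat top 48 mm above the worktop. Narrow port row at x +41, wide row at x +81 mm: in each, one open bore and, mirrored in y, one closed by a low hexagonal cap 6 mm high
- port_narrow (a point): centre of the mouth of the open narrow bore, in the block's top face: bore diameter 14 mm, 32 mm deep, vertical, small chamfer; at panel x = +41, y = +22 mm. For the thin plug
- port_wide (a point): centre of the mouth of the open wide bore, in the block's top face: bore diameter 20 mm, 32 mm deep, vertical, small chamfer; at panel x = +81, y = -22 mm. For the thick plug
- plug_thin: loose steel blanking plug, standing shank down on the worktop, 69 mm tall, 60 g. From the bottom: shank diameter 12, 26 mm long; flange diameter 20, 5 mm thick; round grip diameter 14, 38 mm tall. Origin: centre of its foot, z up. Fully home, the flange lies on the block and the foot is 22 mm above the worktop
- plug_thick: as the thin plug, with the same heights, but shank diameter 18 mm, flange 26 mm, round grip 20 mm; it does not enter the narrow bore. Either plug may stand to the left of the other
- wheel (a joint): turn of the level valve wheel (rim radius 40 mm), rad: 0 = shut at a hard stop, growing counter-clockwise from above; one turn 6.283; starts a third to one turn open; stays where left (drag about 1.5 N at the handle). At 0 the handle lies on the panel's -x side of the axis; at q its direction from the axis is panel yaw + pi + q
- wheel_hub (a point): point on the wheel's axis, at the height of the rim's middle (56 mm above the worktop); panel x = -65 mm, y = 0; does not turn
- handle: black upright round crank handle on the wheel's rim, diameter 18 mm, 42 mm tall, from 65 to 107 mm above the worktop, 40 mm from the wheel's axis. It spins freely about its own upright axis, so a gripper can carry it round without turning. Origin: centre of its lower end
- handle_mid (a point): middle of the crank handle, on its axis, 88 mm above the worktop
- timer: bystander: bench timer 70 x 78 x 34 mm, left of the plugs; origin under its centre
- beaker: bystander: clear glass beaker 79 mm wide, 92 mm tall, to the right of the panel; origin under its centre
- vial: bystander: small vial with a black cap, diameter 22, 52 mm tall, to the right of the panel near the front edge; origin under its centre

How it is judged:
By the outcome, as a careful person would: the job done as asked, in the order asked, and still so for the second after the job is handed in, while the arm keeps its last pose, push and grip.
It also fails if it takes over 72 s, if anything falls off the work surface, if the arm or the gripper's body presses on something with over 40 N, if the wrist force passes 120 N, or if a joint passes its speed limit or range.

ROBOT

A 7-joint arm with a two-finger parallel gripper is mounted at the origin on a cart in front of the work surface, level with it; the furniture and walls round the work are solid. World frame = base frame: x ahead of the robot, y to its left, z up, the work surface at z = 0. Lengths are in m, angles in rad, forces in N, time in s.
With the tool pointing down it reaches from about 0.425 to 0.925 m from the base axis. Payload 6.8 kg.
Tool frame: the origin (TCP) lies at the centre of the arm's flange, where the gripper is bolted on; the fingertips stand 173 mm ahead of it and the grasp point (between the pads) lies 155 mm ahead of it (r.hold_point_z is the distance from the TCP to the grasp point, in m); z points along the fingers, x is the direction in which the jaws open and shut, and the axes are right-handed (so a half turn about z gives the same grasp; the last joint's range is limited). The gripper opens to 85 mm and grips with 20 to 120 N. Pads are 22 mm wide; open, the fingers measure 114 mm over their backs; the gripper's body (76 mm by 85 mm) begins 54 mm behind the grasp point. The pads swing forward as they close: fully open they stand 13 mm farther back than shut.
Start: joints at [-1.282, 0.477, 0.022, 1.555, -0.011, 1.109, -0.083], TCP at [0.261, 0.623, 0.405] pointing down, gripper open.
Joint ranges: [-2.96, 2.96], [-0.34, 2.1], [-1.41, 1.46], [0.24, 2.44], [-1.37, 4.51], [0.17, 1.92], [-2.96, 2.96]. Speed limits (rad/s): [2.39, 2.39, 3.14, 3.14, 3.14, 3.14, 3.14].

INTERFACE

Orientations are given as a rotation vector (axis times angle).
In Python, from bench import r gives the robot as it stands.
- The arm moves only by the tool apply_moves, never from a script. Its arguments are lists of equal length, an entry for each row: "dp": the shift along the tool's x, y, z scaled (see below), a list of three; "twist": the turn, a rotation vector about the tool's x, y, z scaled (see below), a list of three; "jaw": the closure in counts, from 0 (fully open) to 255 (shut). In form: {"dp": [[x, y, z], ...], "twist": [[rx, ry, rz], ...], "jaw": [jaw, ...]}. A call has 1 to 20 rows; each row shifts and turns the pose as measured when the row begins, along the tool's axes as they then stand; what a row does not reach is not made up. The controller multiplies each number of a shift by 12 cm and each number of a turn by 120 degrees. A row lasts 1/10 s, in which the tool goes at most 50 mm and 8.59 degrees, less where a joint would pass 70% of its speed; a pose out of reach is approached as far as the arm can. A call with a number of a shift or a turn outside -1 to 1 is refused whole. A call with a gripper value outside its range is refused whole. The fingers move at their own pace and stop on an object; "grip_force" is the grip in N (left out, the last holds). Time passes only in rows, so rows that do not move let the fingers close. It gives the time, the measured TCP pose, the force and the opening at its end, in the units of the state.
- r.get_obs(): the state, without advancing time (a new reading comes with each control period).
- r.grab_frame(name): name is "scene" or "side" or "wrist"; returns a dict with "color" (480x640x3 uint8, red, green, blue), "z_map" (480x640 float32, m along the optical axis (not along the pixel's ray), 0 where there is no reading), "intrinsics" (3x3 intrinsics, pixels), "R" (3x3) and "t" (3): a world point X has camera coordinates R X + t; the wrist camera has in their place "hand_eye" (4x4, takes a point from camera to tool coordinates, whose origin is the TCP and whose axes are the tool frame's). Camera axes: x right, y down, z forward; pixel columns grow to the right and rows downward; lengths in m; the calibration is good to about 2 mm. A picture is of the moment at which its call begins: read the wrist's pose just before it.
- r.hand_in(): hands the job in, once; it reports no verdict.
The state is a dict: "clock": time; "joints": joint angles; "qvel": joint speeds; "tau": joint torques, N m; "tcp_pos": TCP position; "orientation": TCP orientation; "contact_force": force on the tool from outside, world axes, zero at the start; "moment": the same for the moment, N m; "grip_width": finger opening in m.
Only numpy, scipy, OpenCV 4.12 (cv2) and the standard library are available. Lean on these libraries where they do the work, as an engineer would, in place of code of your own. Each camera call takes 0.05 s, during which the arm holds its last target.

## Working session

There is one attempt and no reset: what is moved stays moved. The work goes in short steps, Python scripts to look and compute and a tool call to move; the robot and the scene stay as the last step left them, time stands still between calls to the robot, and variables do not carry over. Pictures are saved under pics/ and viewed, and the job is handed in when it is done.

Besides the shell and the picture viewer there is one more tool, called after ">>>" as name(argument=value, ...) on one line, values as JSON. apply_moves: Moves the arm, as the interface text tells. Shifts and turns lie within -1 to 1; 1 stands for 12 cm of shift or 120 degrees of turn. Its arguments: {"type":"object","properties":{"dp":{"type":"array"},"twist":{"type":"array"},"jaw":{"type":"array"},"grip_force":{"type":"number"}},"required":["dp","twist","jaw"]}

```bash
ls; mkdir -p pics
cat > h.py <<'E'
import numpy as np,cv2
from bench import r
from scipy.spatial.transform import Rotation as Rn
def save(f,n): cv2.imwrite('pics/'+n,cv2.cvtColor(f['color'],cv2.COLOR_RGB2BGR))
E
python3 - <<'E'
from h import *
import pickle
print(r.get_obs(), r.hold_point_z)
for n in ['scene','side','wrist']:
    f=r.grab_frame(n); save(f,n+'0.png'); pickle.dump(f,open(n+'0.pkl','wb'))
    print(n,f['intrinsics'],f.get('R'),f.get('t'),f.get('hand_eye'))
E
```

```text
pics
{'clock': 0.0, 'joints': array([-1.28210013,  0.47779278,  0.02232969,  1.5564415 , -0.01149673,
        1.10932284, -0.08308321]), 'qvel': array([ 2.30217527e-03, -3.44980188e-04, -4.24699375e-04, -3.83305415e-04,
       -1.86387468e-03,  9.93732043e-05, -2.40819422e-04]), 'tau': array([-6.01604224e-04, -5.96457911e+01,  1.60777163e+00, -2.81202418e+01,
        1.24399335e-02,  9.17419209e-03, -1.58354209e-05]), 'tcp_pos': array([0.26074448, 0.62230463, 0.40373436]), 'orientation': array([ 2.61472763e+00,  1.73946003e+00, -2.27721264e-03]), 'contact_force': array([ 0.99185384,  1.54088114, -0.36266351]), 'moment': array([-0.00783643, -0.04303763, -0.02122445]), 'grip_width': 0.08493993548855604} 0.1547
scene [[462.81817958   0.         308.04836507]
 [  0.         462.81817958 242.50807983]
 [  0.           0.           1.        ]] [[ 4.47250046e-01 -8.94408631e-01 -7.72929027e-04]
 [-3.58485709e-01 -1.78469322e-01 -9.16316920e-01]
 [ 8.19423817e-01  4.10099869e-01 -4.00453124e-01]] [-0.32170159  0.2702888   0.69504271] None
side [[457.4468861    0.         310.81413184]
 [  0.         457.4468861  240.51549757]
 [  0.           0.           1.        ]] [[-9.99836573e-01  1.07582627e-02 -1.45288403e-02]
 [ 1.80766687e-02  6.05958179e-01 -7.95291091e-01]
 [ 2.47919152e-04 -7.95423752e-01 -6.06053622e-01]] [0.51703842 0.10391557 1.21552536] None
wrist [[399.47979941   0.         329.58296396]
 [  0.         399.47979941 242.71294867]
 [  0.           0.           1.        ]] None None [[ 9.99999963e-01  8.36803761e-05  2.58526890e-04 -3.48416318e-04]
 [-1.61294730e-04  9.48458722e-01  3.16900657e-01 -8.13760456e-02]
 [-2.18683718e-04 -3.16900687e-01  9.48458701e-01  3.07500002e-02]
 [ 0.00000000e+00  0.00000000e+00  0.00000000e+00  1.00000000e+00]]
```

View pics/scene0.png

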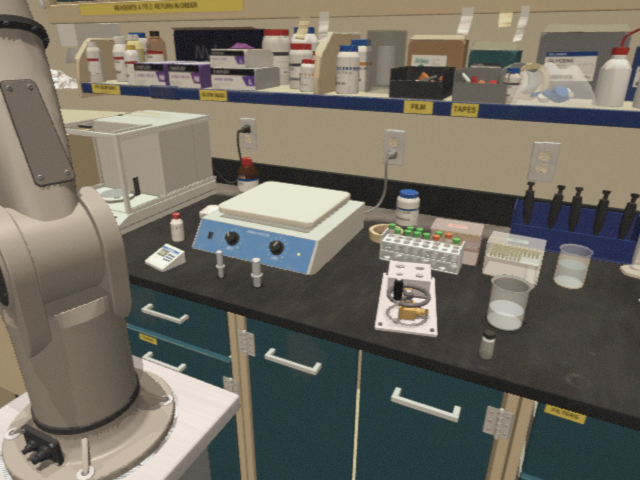

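View pics/side0.png

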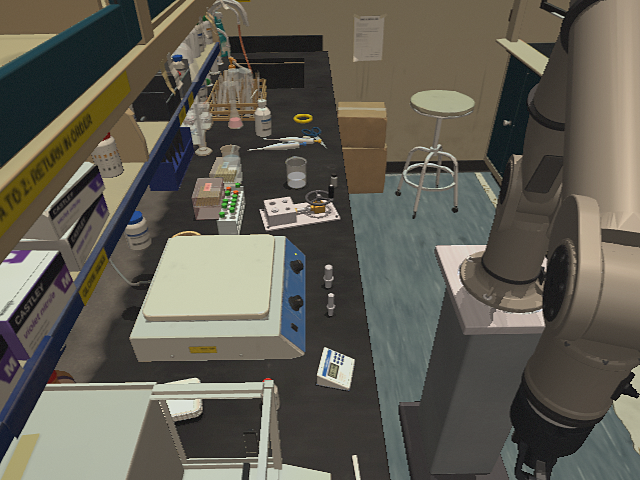

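View pics/wrist0.png

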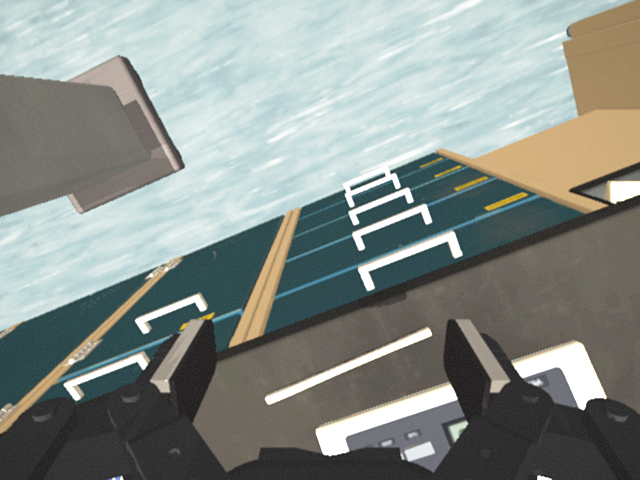

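```bash
cat >> h.py <<'E'
def back(f,u,v,z=None,plane=None):
    K=f['intrinsics'];ray=np.linalg.inv(K)@np.array([u,v,1.])
    R=f['R'];t=f['t'];C=-R.T@t;d=R.T@ray
    if plane is not None: s=(plane-C[2])/d[2]
    else: s=z if z is not None else f['z_map'][int(round(v)),int(round(u))]
    return C+s*d
def wristcam(f,pos,ori):
    Rt=Rn.from_rotvec(ori).as_matrix();H=f['hand_eye']
    Rc=Rt@H[:3,:3];tc=Rt@H[:3,3]+pos
    g=dict(f);g['R']=Rc.T;g['t']=-Rc.T@tc;return g
def proj(f,X):
    p=f['intrinsics']@(f['R']@np.asarray(X)+f['t']);return p[:2]/p[2]
E
python3 - <<'E'
from h import *
import pickle
S=pickle.load(open('scene0.pkl','rb'));D=pickle.load(open('side0.pkl','rb'))
a=S['color'][240:300,200:280];b=S['color'][250:345,370:450];c=D['color'][185:235,250:350];d=D['color'][255:325,300:360]
def up(x): 
    s=min(400/x.shape[1],300/x.shape[0]);y=cv2.resize(x,None,fx=s,fy=s,interpolation=cv2.INTER_NEAREST);o=np.zeros((300,400,3),np.uint8);o[:y.shape[0],:y.shape[1]]=y;return o
m=np.vstack([np.hstack([up(a),up(b)]),np.hstack([up(c),up(d)])]);save({'color':m},'z0.png')
# height maps
for n,f,box in [('scene',S,(200,280,240,300)),('side',D,(300,360,255,325)),('sceneP',S,(370,450,255,340)),('sideP',D,(250,350,175,240))]:
    pts=[]
    u0,u1,v0,v1=box
    for v in range(v0,v1):
        for u in range(u0,u1):
            if f['z_map'][v,u]>0: pts.append(np.r_[back(f,u,v),u,v])
    pts=np.array(pts)
    m=(pts[:,2]>0.015)&(pts[:,2]<0.12)
    lab=np.zeros((480,640),np.uint8)
    for p in pts[m]: lab[int(p[4]),int(p[3])]=1
    k,L,st,ce=cv2.connectedComponentsWithStats(lab)
    for i in range(1,k):
        if st[i,4]<25: continue
        q=np.array([p for p in pts[m] if L[int(p[4]),int(p[3])]==i])
        print(n,st[i],q[:,:3].mean(0).round(3),q[:,:3].min(0).round(3),q[:,:3].max(0).round(3))
E
```

```text
scene [ 200  240   80   43 1808] [0.529 0.08  0.046] [ 0.456 -0.017  0.015] [0.573 0.231 0.085]
side [300 255   5  70 348] [0.539 0.06  0.037] [ 0.534 -0.086  0.023] [0.545 0.18  0.075]
side [323 265  10  20 151] [0.473 0.017 0.046] [0.462 0.005 0.015] [0.485 0.026 0.07 ]
side [326 293   9  20 113] [0.471 0.118 0.045] [0.462 0.105 0.016] [0.481 0.124 0.07 ]
sceneP [403 255  47   9 266] [ 0.743 -0.331  0.027] [ 0.729 -0.378  0.015] [ 0.776 -0.26   0.038]
sceneP [ 387  261   44   58 2019] [ 0.533 -0.332  0.051] [ 0.437 -0.386  0.015] [ 0.663 -0.259  0.109]
sideP [287 175  19  11 184] [ 0.563 -0.493  0.034] [ 0.531 -0.514  0.015] [ 0.595 -0.482  0.057]
sideP [331 175   6   9  52] [ 0.433 -0.494  0.033] [ 0.423 -0.503  0.017] [ 0.442 -0.482  0.05 ]
sideP [ 263  185   71   40 1169] [ 0.564 -0.307  0.046] [ 0.443 -0.383  0.015] [ 0.666 -0.25   0.109]
sideP [273 236  15   4  49] [ 0.598 -0.083  0.091] [ 0.579 -0.092  0.084] [ 0.616 -0.075  0.095]
```

View pics/z0.png

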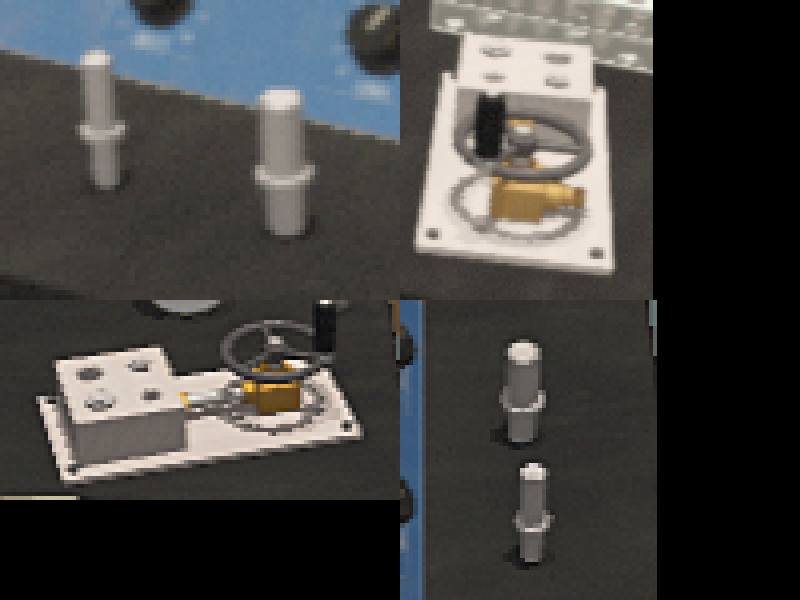

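>>> apply_moves(dp=[[0,0,0],[0,0,0],[0,0,0],[-0.2,0.07,0.02],[-0.36,0.12,0.03],[-0.36,0.12,0.03],[-0.36,0.12,0.03],[-0.36,0.12,0.03],[-0.36,0.12,0.03],[-0.36,0.12,0.03],[-0.36,0.12,0.03],[-0.36,0.12,0.03],[-0.36,0.12,0.03],[-0.36,0.12,0.03]], twist=[[0,0,-0.063],[0,0,-0.063],[0,0,-0.063],[0,0,0],[0,0,0],[0,0,0],[0,0,0],[0,0,0],[0,0,0],[0,0,0],[0,0,0],[0,0,0],[0,0,0],[0,0,0]], jaw=[0,0,0,0,0,0,0,0,0,0,0,0,0,0])

```text
clock: 1.55
tcp_pos: [0.4222, 0.1575, 0.3608]
orientation: [-2.188, -2.252, 0.006]
contact_force: [0.9, -0.1, 0.2]
grip_width: 0.0854
```

>>> apply_moves(dp=[[-0.36,0.1,0],[-0.36,0.1,0],[0,0,0]], twist=[[0,0,0],[0,0,0],[0,0,0]], jaw=[0,0,0])

```text
clock: 1.85
tcp_pos: [0.4498, 0.062, 0.3606]
orientation: [-2.2, -2.243, 0.007]
contact_force: [-0.1, 0.2, -0.4]
grip_width: 0.0851
```

```bash
cat >> h.py <<'E'
import pickle
def shot(name):
    o=r.get_obs();f=r.grab_frame('wrist');f=wristcam(f,o['tcp_pos'],o['orientation']);save(f,name+'.png');pickle.dump((o,f),open(name+'.pkl','wb'))
    Rt=Rn.from_rotvec(o['orientation']).as_matrix()
    print('tcp',o['tcp_pos'].round(4),'grasp',(o['tcp_pos']+Rt[:,2]*.1547).round(4),'xaz',np.degrees(np.arctan2(Rt[1,0],Rt[0,0])).round(2),'z',Rt[:,2].round(4),'F',o['contact_force'].round(1),'w',o['grip_width'].round(4),'t',o['clock'])
    return o,f
E
python3 -c "
from h import *
o,f=shot('w1')"
```

```text
Traceback (most recent call last):
  File "h.py", line 21, in shot
    print('tcp',o['tcp_pos'].round(4),'grasp',(o['tcp_pos']+Rt[:,2]*.1547).round(4),'xaz',np.degrees(np.arctan2(Rt[1,0],Rt[0,0])).round(2),'z',Rt[:,2].round(4),'F',o['contact_force'].round(1),'w',o['grip_width'].round(4),'t',o['clock'])
                                                                                                                                                                                                    ^^^^^^^^^^^^^^^^^^^^^
AttributeError: 'float' object has no attribute 'round'
```

View pics/w1.png

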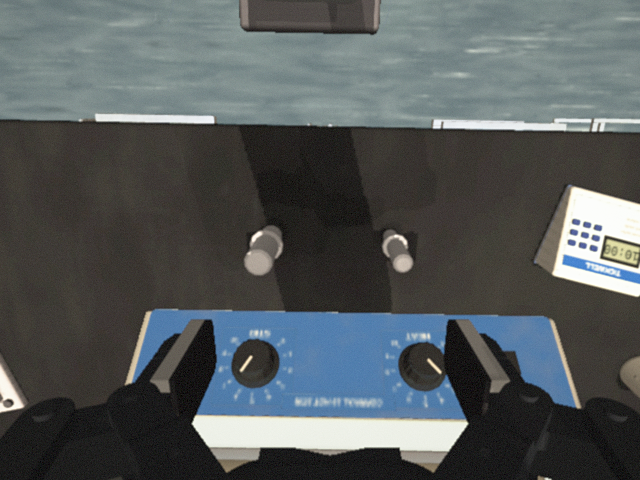

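>>> apply_moves(dp=[[-0.36,0.1,-0.06],[-0.36,0.1,-0.06],[-0.36,0.1,-0.06],[-0.36,0.1,-0.06],[-0.36,0.1,-0.06],[-0.36,0.1,-0.06],[-0.36,0.1,-0.06],[-0.36,0.1,-0.06],[-0.36,0.1,-0.06],[0,0,0],[0,0,0]], twist=[[0,0,0],[0,0,0],[0,0,0],[0,0,0],[0,0,0],[0,0,0],[0,0,0],[0,0,0],[0,0,0],[0,0,0],[0,0,0]], jaw=[0,0,0,0,0,0,0,0,0,0,0])

```text
clock: 3.0
tcp_pos: [0.5803, -0.3159, 0.4234]
orientation: [-2.157, -2.273, 0.001]
contact_force: [0.5, 1.2, -0.4]
grip_width: 0.0854
```

```bash
sed -i "s/o\['grip_width'\].round(4)/round(o['grip_width'],4)/" h.py
python3 -c "
from h import *
o,f=shot('w2')
o,f=pickle.load(open('w1.pkl','rb'))
print(o['tcp_pos'],o['orientation'])
for u,v in [(260,261),(402,263)]: print(back(f,u,v,plane=.069), back(f,u,v))
for u,v in [(268,243),(396,245)]: print(back(f,u,v,plane=.031))
"
```

```text
tcp [ 0.5803 -0.3159  0.4234] grasp [ 0.5794 -0.3151  0.2687] xaz 92.98 z [-0.0063  0.005  -1.    ] F [ 0.5  1.2 -0.4] w 0.0854 t 3.0
[0.44976436 0.06195722 0.3606276 ] [-2.19972649 -2.24263162  0.00729922]
[0.46890176 0.01244753 0.069     ] [0.46899565 0.01240317 0.06875655]
[0.46833623 0.1118042  0.069     ] [0.46824087 0.11175492 0.06924864]
[0.46822059 0.01237391 0.031     ]
[0.46780387 0.11344086 0.031     ]
```

View pics/w2.png

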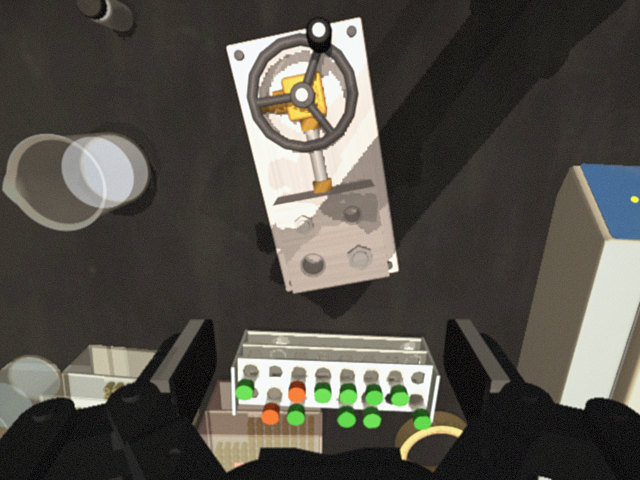

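```bash
python3 -c "
from h import *
o,f=pickle.load(open('w2.pkl','rb'))
a=cv2.resize(f['color'][190:300,260:400],None,fx=5,fy=5,interpolation=cv2.INTER_CUBIC)
g=cv2.createCLAHE(3,(8,8)).apply(cv2.cvtColor(a,cv2.COLOR_RGB2GRAY))
cv2.imwrite('pics/w2z.png',g)
b=cv2.resize(f['color'][10:160,220:390],None,fx=4,fy=4,interpolation=cv2.INTER_CUBIC)
save({'color':b},'w2y.png')
"
```

```text
(no output)
```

View pics/w2z.png

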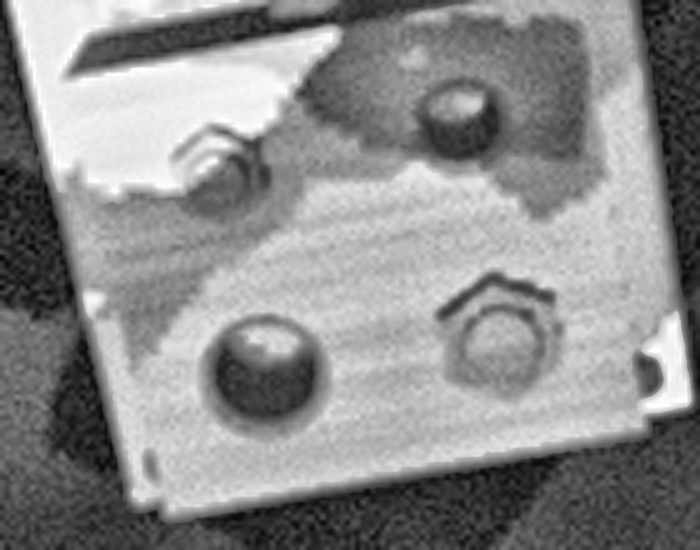

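View pics/w2y.png

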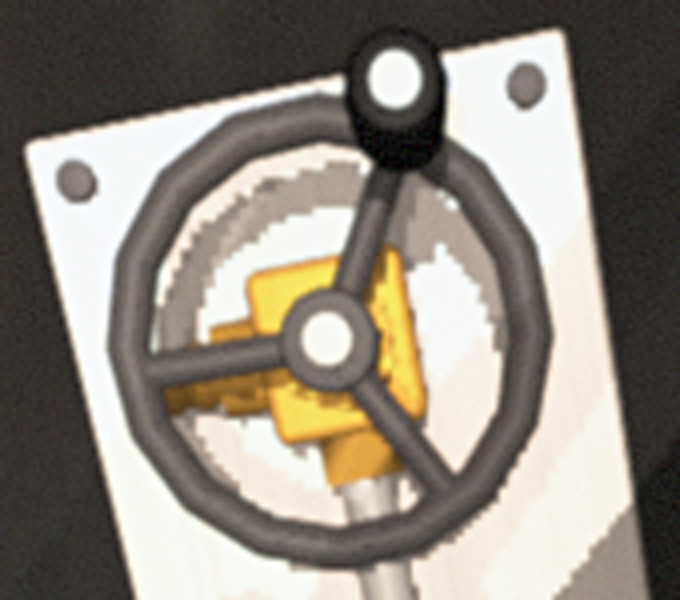

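```bash
cat > fit.py <<'E'
from h import *
def fit(P,W):
    P=np.array(P);W=np.array(W);pc=P.mean(0);wc=W.mean(0);p=P-pc;w=W-wc
    a=np.arctan2((p[:,0]*w[:,1]-p[:,1]*w[:,0]).sum(),(p*w).sum())
    M=np.array([[np.cos(a),-np.sin(a)],[np.sin(a),np.cos(a)]])
    t=wc-M@pc;return a,M,t,(W-(P@M.T+t))
E
python3 - <<'E'
from fit import *
o,f=pickle.load(open('w2.pkl','rb'))
F=[('n',351.6,213.2,.048,41,22),('w',312.8,264.2,.048,81,-22),('c1',303.9,225.0,.052,41,-22),('c2',360.2,257.5,.052,81,22),
('p1',226,46,.008,-120,-60),('p2',361,17.3,.008,-120,60),('p3',397.7,269.8,.008,120,60),('p4',286.2,290.6,.008,120,-60)]
P=[];W=[]
for n,u,v,z,x,y in F: 
    P.append([x/1e3,y/1e3]);W.append(back(f,u,v,plane=z)[:2]); print(n,W[-1].round(4))
for s in [slice(0,8),slice(0,4),slice(0,2),slice(4,8)]:
    a,M,t,e=fit(P[s],W[s]); print(np.degrees(a),t.round(4),(M@[.041,.022]+t).round(4),(M@[.081,-.022]+t).round(4),(M@[-.065,0]+t).round(4)); print((e*1e3).round(1).tolist())
h=back(f,318.5,29.3,plane=.107);hub=M@[-.065,0]+t;print(h,hub,np.hypot(*(h[:2]-hub)),'q',np.degrees(np.arctan2(*(h[:2]-hub)[::-1])-a)-180)
E
```

```text
n [ 0.583  -0.2945]
w [ 0.6332 -0.327 ]
c1 [ 0.5949 -0.3363]
c2 [ 0.623  -0.2841]
p1 [ 0.4488 -0.4114]
p2 [ 0.4204 -0.2954]
p3 [ 0.6506 -0.2395]
p4 [ 0.68   -0.3547]
13.845587235506462 [ 0.5496 -0.3252] [ 0.5842 -0.294 ] [ 0.6335 -0.3271] [ 0.4865 -0.3407]
[[-1.1, -0.5], [-0.3, 0.1], [0.2, 0.5], [-0.0, 0.3], [1.3, 0.7], [1.6, 0.2], [-1.2, -1.3], [-0.5, 0.0]]
14.393095157095516 [ 0.5495 -0.3256] [ 0.5837 -0.2941] [ 0.6334 -0.3268] [ 0.4865 -0.3418]
[[-0.7, -0.4], [-0.1, -0.2], [0.3, 0.5], [0.5, 0.1]]
14.802444661937868 [ 0.5492 -0.3264] [ 0.5832 -0.2946] [ 0.6331 -0.3269] [ 0.4863 -0.343 ]
[[-0.1, 0.1], [0.1, -0.1]]
13.78606789329816 [ 0.55   -0.3253] [ 0.5845 -0.2941] [ 0.6339 -0.3273] [ 0.4868 -0.3407]
[[1.1, 0.7], [1.2, 0.2], [-1.6, -1.1], [-0.8, 0.3]]
[ 0.44878098 -0.32851584  0.107     ] [ 0.4868295 -0.3407471] 0.03996615276347434 q -31.606834283112732
```

```bash
cat >> h.py <<'E'
def des(az): 
    c,s=np.cos(np.radians(az)),np.sin(np.radians(az)); return np.array([[c,s,0],[s,-c,0],[0,0,-1.]])
def plan(g,az=90,n=1):
    o=r.get_obs();Rt=Rn.from_rotvec(o['orientation']).as_matrix();Rd=des(az)
    tp=np.array(g)-Rd[:,2]*.1547;d=Rt.T@(tp-o['tcp_pos']);w=Rn.from_matrix(Rt.T@Rd).as_rotvec(degrees=True)
    print('grasp',(o['tcp_pos']+Rt[:,2]*.1547).round(4),'F',o['contact_force'].round(1),'t',o['clock'],'d mm',(d*1e3).round(1),'rot deg',w.round(2),'| /%d: dp'%n,(d/.12/n).round(3),'tw',(w/120/n).round(4))
E
python3 -c "
from h import *
plan([.468,.1125,.10],90,11)"
```

```text
grasp [ 0.5791 -0.3153  0.2688] F [-0.7 -1.2  0.7] t 3.05 d mm [433.  -88.6 171.4] rot deg [-0.35 -0.26  2.98] | /11: dp [ 0.328 -0.067  0.13 ] tw [-0.0003 -0.0002  0.0023]
```

>>> apply_moves(dp=[[0.33,-0.1,0.08],[0.36,-0.1,0.1],[0.36,-0.1,0.1],[0.36,-0.1,0.1],[0.36,-0.08,0.14],[0.36,-0.06,0.14],[0.36,-0.06,0.14],[0.36,-0.05,0.14],[0.36,-0.05,0.14],[0.36,-0.04,0.14],[0.02,0,0.1],[0,0,0]], twist=[[0,0,0.0025],[0,0,0.0025],[0,0,0.0025],[0,0,0.0025],[0,0,0.0025],[0,0,0.0025],[0,0,0.0025],[0,0,0.0025],[0,0,0.0025],[0,0,0.0025],[0,0,0],[0,0,0]], jaw=[0,0,0,0,0,0,0,0,0,0,0,0])

```text
clock: 4.25
tcp_pos: [0.461, 0.1462, 0.2637]
orientation: [-2.175, -2.249, -0.006]
contact_force: [-0.6, -0.9, 0.1]
grip_width: 0.0855
```

```bash
python3 -c "
from h import *
plan([.468,.1125,.053],90,1)
shot('w3')"
```

```text
grasp [0.46  0.148 0.109] F [-0.6 -0.9  0.1] t 4.25 d mm [-34.6   6.2  55.5] rot deg [-0.36 -0.69  1.92] | /1: dp [-0.288  0.052  0.463] tw [-0.003  -0.0057  0.016 ]
tcp [0.461  0.1462 0.2637] grasp [0.46  0.148 0.109] xaz 91.92 z [-0.0065  0.0119 -0.9999] F [-0.6 -0.9  0.1] w 0.0855 t 4.25
```

View pics/w3.png

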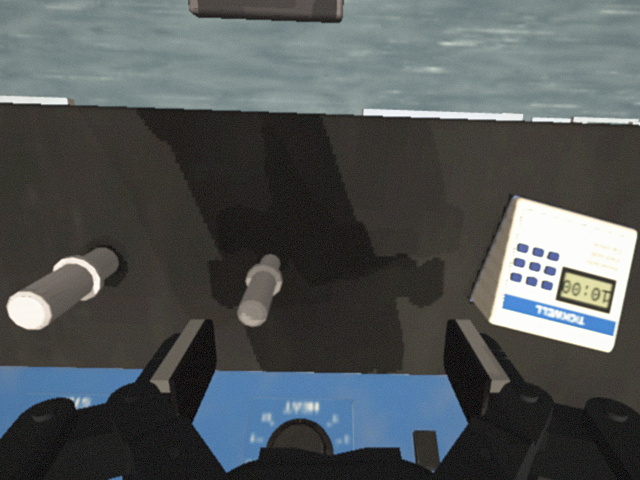

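```bash
python3 -c "
from h import *
o,f=pickle.load(open('w3.pkl','rb'))
print(back(f,252,315,plane=.069),back(f,266,278,plane=.031),back(f,28,309,plane=.069),back(f,84,274,plane=.031))
plan([.468,.1125,.10],90,1)"
```

```text
[0.469048   0.11287307 0.069     ] [0.46686666 0.11403477 0.031     ] [0.46876527 0.01165275 0.069     ] [0.46733222 0.01547583 0.031     ]
grasp [0.4604 0.1482 0.1097] F [-0.3  1.5 -0.1] t 4.3 d mm [-34.1   5.6   9.2] rot deg [-0.32 -0.74  1.9 ] | /1: dp [-0.284  0.047  0.077] tw [-0.0027 -0.0061  0.0158]
```

>>> apply_moves(dp=[[-0.2,0.055,0.07],[-0.095,0,0.05],[0,0,0]], twist=[[-0.003,-0.006,0.016],[0,0,0],[0,0,0]], jaw=[0,0,0])

```text
clock: 4.6
tcp_pos: [0.4692, 0.1073, 0.2506]
orientation: [2.225, 2.215, 0.004]
contact_force: [0.1, 0.3, 0.2]
grip_width: 0.0854
```

```bash
python3 -c "
from h import *
plan([.4685,.113,.053],90,1)"
```

```text
grasp [0.4697 0.1073 0.0959] F [0.1 0.3 0.2] t 4.6 d mm [ 5.7 -0.8 42.9] rot deg [ 0.19 -0.   -0.24] | /1: dp [ 0.048 -0.007  0.358] tw [ 0.0016 -0.     -0.002 ]
```

>>> apply_moves(dp=[[0.05,-0.01,0.18],[0,0,0.18],[0,0,0],[0,0,0],[0,0,0],[0,0,0],[0,0,0],[0,0,0]], twist=[[0.0015,0,-0.002],[0,0,0],[0,0,0],[0,0,0],[0,0,0],[0,0,0],[0,0,0],[0,0,0]], jaw=[0,0,190,190,190,190,190,190], grip_force=40)

```text
clock: 5.4
tcp_pos: [0.4707, 0.1091, 0.2116]
orientation: [2.23, 2.208, 0.012]
contact_force: [0.0, 0.8, 0.1]
grip_width: 0.0214
```

```bash
python3 -c "
from h import *
plan([.4685,.113,.053],90,1)
shot('w4')"
```

```text
grasp [0.4718 0.1096 0.0569] F [0.  0.8 0.1] t 5.4 d mm [ 3.8 -2.2  3.9] rot deg [ 0.42 -0.18 -0.57] | /1: dp [ 0.032 -0.019  0.033] tw [ 0.0035 -0.0015 -0.0048]
tcp [0.4707 0.1091 0.2116] grasp [0.4718 0.1096 0.0569] xaz 89.43 z [ 0.0074  0.0031 -1.    ] F [0.  0.8 0.1] w 0.0214 t 5.4
```

View pics/w4.png

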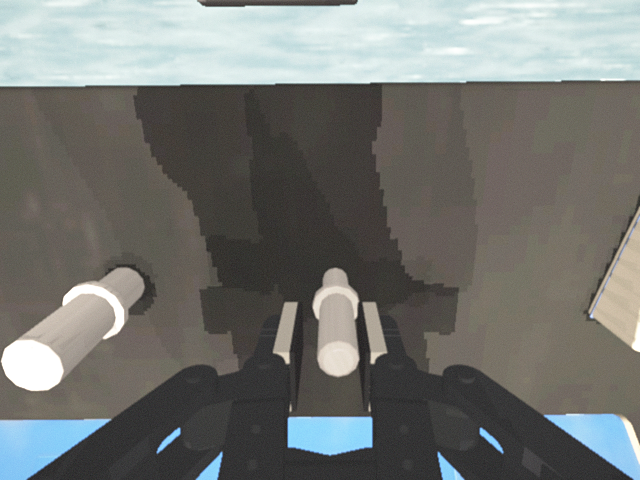

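>>> apply_moves(dp=[[0.02,-0.025,0.03],[0,0,0],[0,0,0],[0,0,0],[0,0,0]], twist=[[0.0035,-0.0015,-0.005],[0,0,0],[0,0,0],[0,0,0],[0,0,0]], jaw=[190,190,255,255,255], grip_force=50)

```text
clock: 5.95
tcp_pos: [0.4676, 0.1122, 0.2082]
orientation: [-2.219, -2.224, -0.0]
contact_force: [-0.2, 0.3, 0.6]
grip_width: 0.0122
```

```bash
python3 -c "
from h import *
plan([.4685,.113,.053],90,1)
shot('w5')"
```

```text
grasp [0.4677 0.1122 0.0535] F [-0.2  0.3  0.6] t 5.95 d mm [0.8 0.9 0.5] rot deg [ 0.01 -0.01  0.12] | /1: dp [0.007 0.007 0.004] tw [ 0.     -0.0001  0.001 ]
tcp [0.4676 0.1122 0.2082] grasp [0.4677 0.1122 0.0535] xaz 90.12 z [ 1.e-04  1.e-04 -1.e+00] F [-0.2  0.3  0.6] w 0.0122 t 5.95
```

View pics/w5.png

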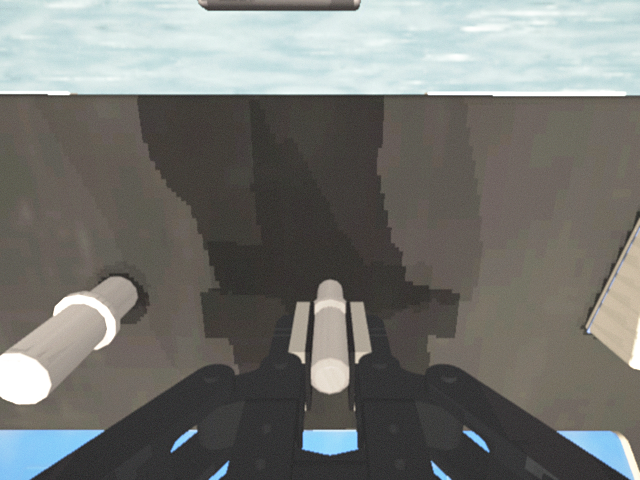

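```bash
python3 -c "
from h import *
o,f=pickle.load(open('w5.pkl','rb'))
print(back(f,330,376,plane=.069),back(f,330,303,plane=.031), back(f,330,290,plane=.012))
save({'color':cv2.resize(f['color'][260:420,270:390],None,fx=4,fy=4,interpolation=cv2.INTER_CUBIC)},'w5z.png')
plan([.583,-.2945,.175],90,10)"
```

```text
[0.46763878 0.11208205 0.069     ] [0.46095091 0.11209882 0.031     ] [0.46409697 0.1121242  0.012     ]
grasp [0.4677 0.1122 0.0534] F [-0.6  0.1  1. ] t 6.0 d mm [-406.9  114.6 -121.6] rot deg [ 0.01 -0.01  0.11] | /10: dp [-0.339  0.095 -0.101] tw [ 0.     -0.      0.0001]
```

View pics/w5z.png

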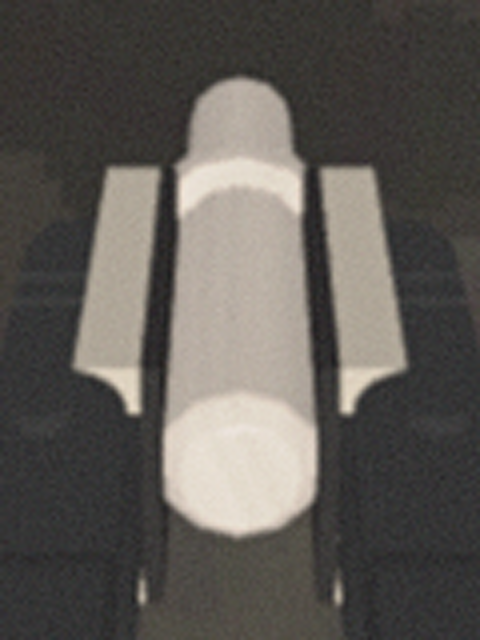

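>>> apply_moves(dp=[[0,0,-0.3],[0,0,-0.38],[0,0,-0.36],[-0.3,0,0],[-0.36,0,0],[-0.36,0,0],[-0.36,0.1,0],[-0.36,0.16,0],[-0.36,0.18,0],[-0.36,0.18,0],[-0.36,0.18,0],[-0.34,0.12,0],[0,0,0],[0,0,0]], twist=[[0,0,0],[0,0,0],[0,0,0],[0,0,0],[0,0,0],[0,0,0],[0,0,0],[0,0,0],[0,0,0],[0,0,0],[0,0,0],[0,0,0],[0,0,0],[0,0,0]], jaw=[255,255,255,255,255,255,255,255,255,255,255,255,255,255])

```text
clock: 7.4
tcp_pos: [0.5825, -0.2789, 0.3339]
orientation: [-2.208, -2.231, 0.006]
contact_force: [0.1, 1.2, -0.3]
grip_width: 0.0122
```

```bash
python3 -c "
from h import *
plan([.583,-.2945,.12],90,1)
shot('w6')"
```

```text
grasp [ 0.5818 -0.279   0.1792] F [ 0.1  1.2 -0.3] t 7.4 d mm [-15.5   0.6  59.2] rot deg [-0.27  0.03  0.58] | /1: dp [-0.129  0.005  0.493] tw [-0.0022  0.0003  0.0049]
tcp [ 0.5825 -0.2789  0.3339] grasp [ 0.5818 -0.279   0.1792] xaz 90.58 z [-4.6e-03 -6.0e-04 -1.0e+00] F [ 0.1  1.2 -0.3] w 0.0122 t 7.4
```

View pics/w6.png

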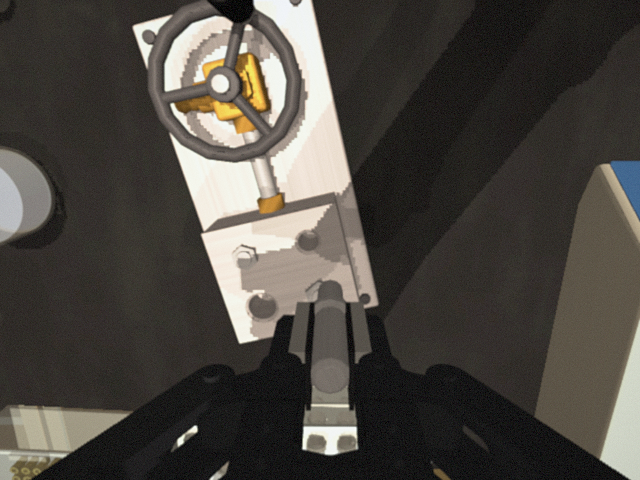

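```bash
python3 -c "
from h import *
o,f=pickle.load(open('w6.pkl','rb'))
save({'color':cv2.resize(f['color'][190:350,200:380],None,fx=4,fy=4,interpolation=cv2.INTER_CUBIC)},'w6z.png')"
```

```text
(no output)
```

View pics/w6z.png

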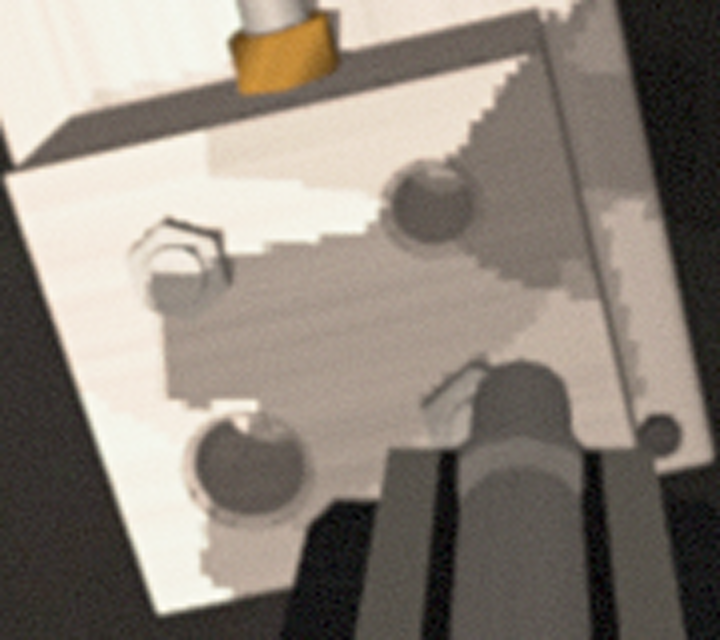

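```bash
python3 -c "
from fit import *
o,f=pickle.load(open('w6.pkl','rb'))
W=[back(f,u,v,plane=.048)[:2] for u,v in [(308.1,241.1),(261.9,306.6)]];print(W)
a,M,t,e=fit([[.041,.022],[.081,-.022]],W);print(np.degrees(a),t,e*1e3)
# held plug top
print(back(f,330,375.4,plane=.1792+.0155), back(f,330,375.4))
"
```

```text
[array([ 0.58394021, -0.29382615]), array([ 0.63324035, -0.32697951])]
13.806261936216382 [ 0.54935268 -0.32495984] [[ 0.02216527 -0.0149057 ]
 [-0.02216527  0.0149057 ]]
[ 0.58162786 -0.27915645  0.1947    ] [ 0.58136171 -0.27915937  0.19505862]
```

>>> apply_moves(dp=[[-0.12,0.015,0.25],[-0.005,0,0.25],[0,0,0],[0,0,0]], twist=[[-0.002,0,0.005],[0,0,0],[0,0,0],[0,0,0]], jaw=[255,255,255,255])

```text
clock: 7.85
tcp_pos: [0.5844, -0.29, 0.2738]
orientation: [-2.216, -2.226, -0.002]
contact_force: [0.4, -0.2, 0.0]
grip_width: 0.0124
```

```bash
python3 -c "
from h import *
plan([.584,-.2938,.109],90,1)
shot('w7')"
```

```text
grasp [ 0.5846 -0.2899  0.1191] F [ 0.4 -0.2  0. ] t 7.85 d mm [-3.8 -0.5 10.1] rot deg [ 0.05 -0.06  0.26] | /1: dp [-0.032 -0.004  0.084] tw [ 0.0004 -0.0005  0.0022]
tcp [ 0.5844 -0.29    0.2738] grasp [ 0.5846 -0.2899  0.1191] xaz 90.26 z [ 9.e-04  1.e-03 -1.e+00] F [ 0.4 -0.2  0. ] w 0.0124 t 7.85
```

View pics/w7.png

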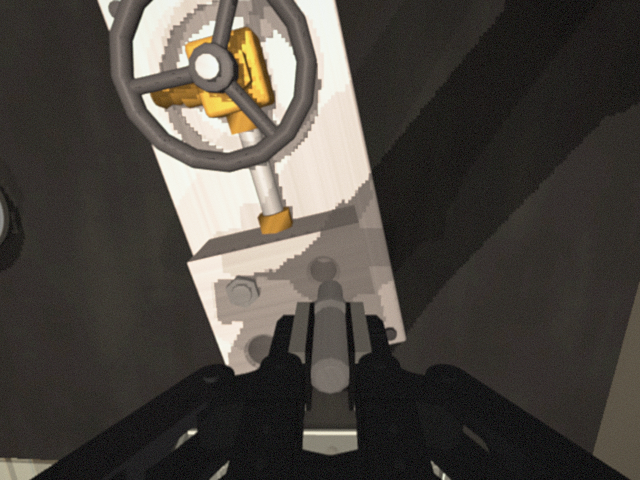

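>>> apply_moves(dp=[[-0.032,-0.004,0.06],[0,0,0],[0,0,0]], twist=[[0,0,0.002],[0,0,0],[0,0,0]], jaw=[255,255,255])

```text
clock: 8.2
tcp_pos: [0.5851, -0.2927, 0.2695]
orientation: [2.216, 2.222, 0.006]
contact_force: [1.0, 0.4, -1.2]
grip_width: 0.0119
```

```bash
python3 -c "
from h import *
plan([.584,-.2938,.105],90,1)
o,f=shot('w8')
print(back(f,330,375.4,plane=o['tcp_pos'][2]-.1547+.0155))
save({'color':cv2.resize(f['color'][230:400,240:400],None,fx=4,fy=4,interpolation=cv2.INTER_CUBIC)[:600]},'w8z.png')"
```

```text
grasp [ 0.5859 -0.2926  0.1148] F [ 1.   0.4 -1.2] t 8.2 d mm [-1.1 -1.2  9.7] rot deg [ 0.3  -0.04  0.15] | /1: dp [-0.009 -0.01   0.081] tw [ 0.0025 -0.0003  0.0013]
tcp [ 0.5851 -0.2927  0.2695] grasp [ 0.5859 -0.2926  0.1148] xaz 90.15 z [ 5.2e-03  6.0e-04 -1.0e+00] F [ 1.   0.4 -1.2] w 0.0119 t 8.2
[ 0.58561242 -0.29272334  0.13025096]
```

View pics/w8z.png

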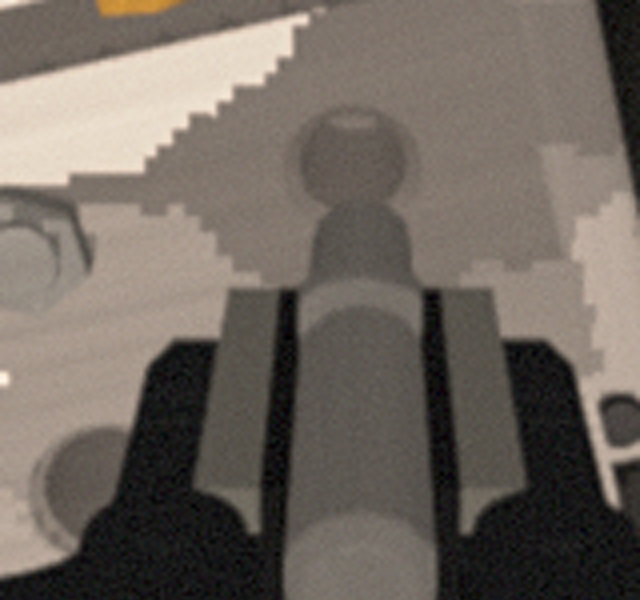

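```bash
python3 -c "
from h import *
o,f=pickle.load(open('w8.pkl','rb'))
print(back(f,328.1,269.8,plane=.048), back(f,328.1,269.8,plane=.047))
for i in range(4): print(r.get_obs()['tcp_pos'].round(4), r.get_obs()['orientation'].round(4))
"
```

```text
[ 0.58318511 -0.29359589  0.048     ] [ 0.58360248 -0.29359834  0.047     ]
[ 0.585  -0.2928  0.2694] [2.2165 2.2219 0.0063]
[ 0.585  -0.2928  0.2694] [2.2165 2.2219 0.0063]
[ 0.585  -0.2928  0.2694] [2.2165 2.2219 0.0063]
[ 0.585  -0.2928  0.2694] [2.2165 2.2219 0.0063]
```

>>> apply_moves(dp=[[-0.008,-0.015,0.06],[0,0,0.03]], twist=[[0.0025,0,0.001],[0,0,0]], jaw=[255,255])

```text
clock: 8.45
tcp_pos: [0.5834, -0.294, 0.2592]
orientation: [2.22, 2.221, 0.002]
contact_force: [0.3, 0.4, -0.9]
grip_width: 0.0123
```

```bash
python3 -c "
from h import *
plan([.5838,-.2937,.105],90,1)"
```

```text
grasp [ 0.5836 -0.294   0.1045] F [ 0.3  0.4 -0.9] t 8.45 d mm [ 0.3  0.4 -0.5] rot deg [0.08 0.   0.01] | /1: dp [ 0.002  0.003 -0.004] tw [0.0007 0.     0.0001]
```

>>> apply_moves(dp=[[0,0,0.05],[0,0,0.05],[0,0,0.03]], twist=[[0.0005,0,0],[0,0,0],[0,0,0]], jaw=[255,255,255])

```text
clock: 8.75
tcp_pos: [0.5833, -0.294, 0.2418]
orientation: [-2.221, -2.221, 0.0]
contact_force: [-0.5, 0.1, -0.5]
grip_width: 0.012
```

```bash
python3 -c "
from h import *
plan([.5838,-.2937,.0755],90,1)"
```

```text
grasp [ 0.5832 -0.294   0.0871] F [-0.5  0.1 -0.5] t 8.75 d mm [ 0.3  0.5 11.6] rot deg [-0.02 -0.01  0.01] | /1: dp [0.002 0.004 0.097] tw [-0.0001 -0.      0.0001]
```

>>> apply_moves(dp=[[0,0.003,0.045],[0,0,0.04],[0,0,0.02],[0,0,0.02]], twist=[[0,0,0],[0,0,0],[0,0,0],[0,0,0]], jaw=[255,255,255,255])

```text
clock: 9.15
tcp_pos: [0.5839, -0.2945, 0.23]
orientation: [-2.221, -2.22, -0.003]
contact_force: [-9.5, 5.1, 26.7]
grip_width: 0.0125
```

```bash
python3 -c "
from h import *
plan([.5838,-.2937,.0755],90,1)"
```

```text
grasp [ 0.5839 -0.2942  0.0753] F [-9.5  5.1 26.7] t 9.15 d mm [ 0.8 -0.1 -0.2] rot deg [-0.   -0.14 -0.02] | /1: dp [ 0.007 -0.001 -0.002] tw [-0.     -0.0012 -0.0002]
```

>>> apply_moves(dp=[[0,0,0],[0,0,0],[0,0,0],[0,0,0]], twist=[[0,0,0],[0,0,0],[0,0,0],[0,0,0]], jaw=[150,150,150,150])

```text
clock: 9.55
tcp_pos: [0.5843, -0.2948, 0.2307]
orientation: [-2.222, -2.221, -0.004]
contact_force: [0.5, 1.4, -0.4]
grip_width: 0.035
```

>>> apply_moves(dp=[[0,0,-0.1],[0,0,-0.3],[0,0,-0.35],[0,0,-0.35],[0,0,0]], twist=[[0,0,0],[0,0,0],[0,0,0],[0,0,0],[0,0,0]], jaw=[100,100,80,0,0])

```text
clock: 10.05
tcp_pos: [0.5839, -0.2952, 0.3678]
orientation: [-2.22, -2.218, -0.001]
contact_force: [-0.1, -0.3, -0.1]
grip_width: 0.0844
```

```bash
python3 -c "
from h import *
plan([.4685,.0125,.10],90,8)
o,f=shot('w9')
f=r.grab_frame('side');save({'color':cv2.resize(f['color'][185:235,250:350],None,fx=6,fy=6,interpolation=cv2.INTER_CUBIC)},'s9.png')"
```

```text
grasp [ 0.5836 -0.2948  0.2131] F [-0.1 -0.3 -0.1] t 10.05 d mm [ 307.3 -115.5  114.1] rot deg [-0.11 -0.14 -0.06] | /8: dp [ 0.32  -0.12   0.119] tw [-0.0001 -0.0001 -0.0001]
tcp [ 0.5839 -0.2952  0.3678] grasp [ 0.5836 -0.2948  0.2131] xaz 89.94 z [-0.0019  0.0025 -1.    ] F [-0.1 -0.3 -0.1] w 0.0844 t 10.05
```

View pics/w9.png

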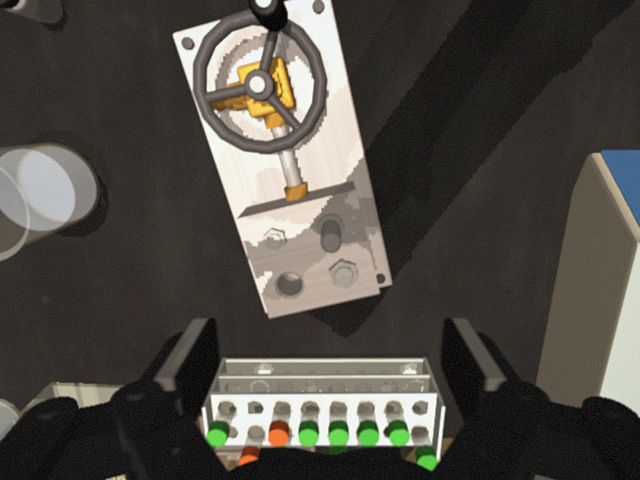

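View pics/s9.png

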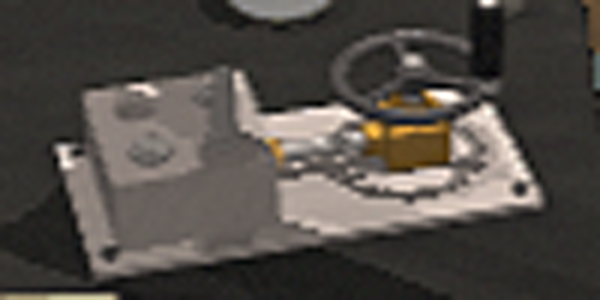

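```bash
python3 -c "
from h import *
o,f=pickle.load(open('w9.pkl','rb'))
for u,v in [(330,240),(330,245),(331,235),(329,228),(322,222)]: print(u,v,back(f,u,v))
save({'color':cv2.resize(f['color'][195:325,220:400],None,fx=4,fy=4,interpolation=cv2.INTER_CUBIC)},'w9z.png')
"
```

```text
330 240 [ 0.58233886 -0.29448605  0.09065417]
330 245 [ 0.58559094 -0.29448934  0.09116483]
331 235 [ 0.57914073 -0.29383454  0.09001864]
329 228 [ 0.57859074 -0.29511691  0.0757086 ]
322 222 [ 0.58036983 -0.30024301  0.05384269]
```

View pics/w9z.png

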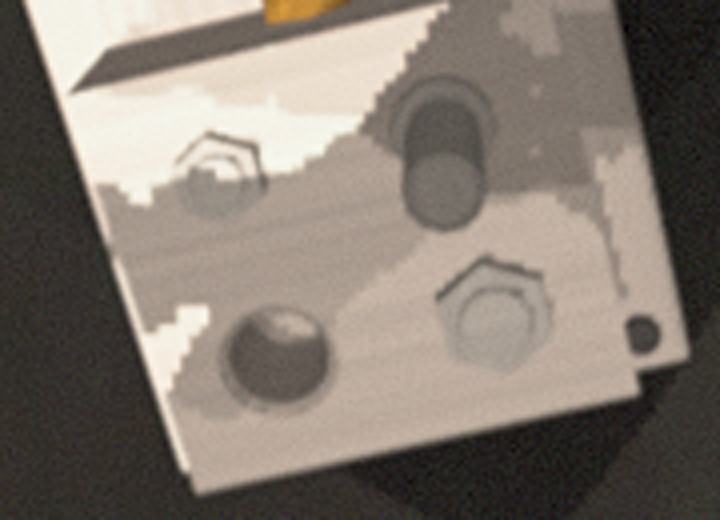

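>>> apply_moves(dp=[[0.3,-0.2,0],[0.36,-0.2,0],[0.36,-0.2,0],[0.36,-0.18,0.1],[0.36,-0.1,0.2],[0.36,-0.06,0.22],[0.36,-0.02,0.22],[0,0,0.12],[0,0,0]], twist=[[0,0,0],[0,0,0],[0,0,0],[0,0,0],[0,0,0],[0,0,0],[0,0,0],[0,0,0],[0,0,0]], jaw=[0,0,0,0,0,0,0,0,0])

```text
clock: 11.05
tcp_pos: [0.4572, 0.0042, 0.2536]
orientation: [-2.206, -2.207, 0.026]
contact_force: [0.1, -0.8, 1.3]
grip_width: 0.0852
```

```bash
python3 -c "
from h import *
plan([.4685,.0125,.053],90,1)
o,f=shot('w10')
from fit import *
o,f=pickle.load(open('w9.pkl','rb'));print(back(f,289.4,284.1,plane=.048))"
```

```text
grasp [0.453  0.0046 0.0989] F [ 0.1 -0.8  1.3] t 11.05 d mm [ 8.2 12.5 45.6] rot deg [-1.55 -0.18  0.03] | /1: dp [0.068 0.105 0.38 ] tw [-0.013  -0.0015  0.0003]
tcp [0.4572 0.0042 0.2536] grasp [0.453  0.0046 0.0989] xaz 90.03 z [-0.0271  0.0032 -0.9996] F [ 0.1 -0.8  1.3] w 0.0852 t 11.05
[ 0.63274406 -0.3264379   0.048     ]
```

View pics/w10.png

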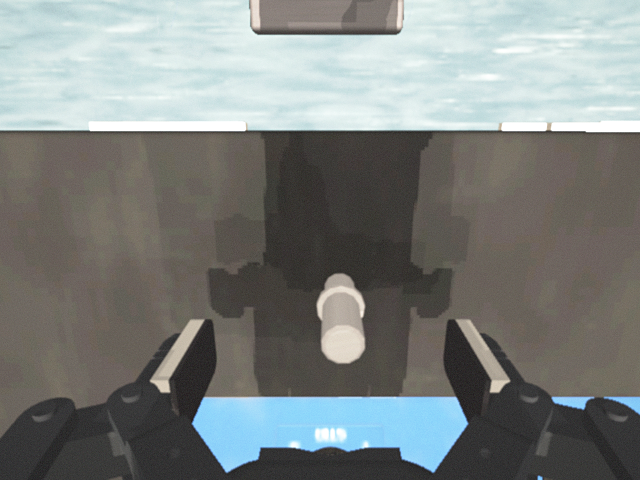

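>>> apply_moves(dp=[[0.07,0.105,0.05],[0,0,0]], twist=[[-0.013,-0.0015,0],[0,0,0]], jaw=[0,0])

```text
clock: 11.3
tcp_pos: [0.4703, 0.0113, 0.2482]
orientation: [2.223, 2.218, 0.001]
contact_force: [0.1, 0.7, -0.6]
grip_width: 0.0854
```

```bash
python3 -c "
from h import *
o,f=pickle.load(open('w10.pkl','rb'));p=back(f,343,344,plane=.069);print(p)
plan([p[0],p[1],.053],90,1)"
```

```text
[0.46922064 0.01042002 0.069     ]
grasp [0.4704 0.0113 0.0935] F [ 0.1  0.7 -0.6] t 11.3 d mm [-0.9 -1.1 40.5] rot deg [ 0.05  0.01 -0.13] | /1: dp [-0.007 -0.009  0.338] tw [ 0.0004  0.0001 -0.0011]
```

>>> apply_moves(dp=[[0,-0.01,0.18],[0,0,0.16],[0,0,0],[0,0,0],[0,0,0],[0,0,0],[0,0,0]], twist=[[0.0005,0,0],[0,0,0],[0,0,0],[0,0,0],[0,0,0],[0,0,0],[0,0,0]], jaw=[0,0,160,160,160,160,160])

```text
clock: 12.0
tcp_pos: [0.4702, 0.0058, 0.2121]
orientation: [2.232, 2.207, 0.004]
contact_force: [-0.6, 0.2, 0.3]
grip_width: 0.0316
```

```bash
python3 -c "
from h import *
plan([.469,.0115,.053],90,1)
o,f=shot('w11')
save({'color':cv2.resize(f['color'][260:440,240:420],None,fx=3,fy=3,interpolation=cv2.INTER_CUBIC)},'w11z.png')"
```

```text
grasp [0.4708 0.0057 0.0574] F [-0.6  0.2  0.3] t 12.0 d mm [ 5.7 -1.3  4.4] rot deg [ 0.22  0.02 -0.63] | /1: dp [ 0.048 -0.011  0.037] tw [ 0.0018  0.0002 -0.0053]
tcp [0.4702 0.0058 0.2121] grasp [0.4708 0.0057 0.0574] xaz 89.37 z [ 3.8e-03 -4.0e-04 -1.0e+00] F [-0.6  0.2  0.3] w 0.0316 t 12.0
```

View pics/w11z.png

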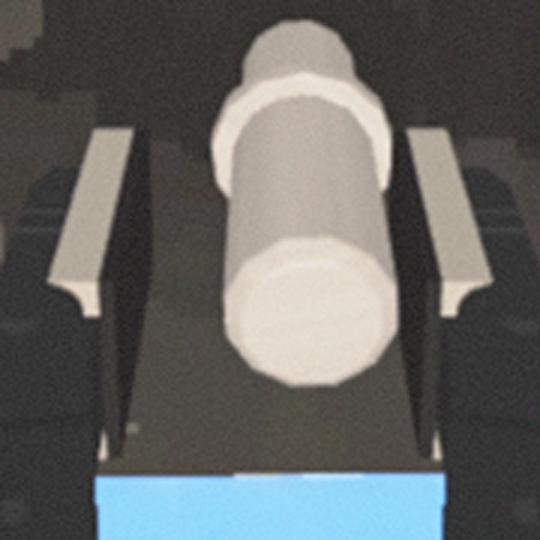

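>>> apply_moves(dp=[[0.045,-0.012,0.037],[0,0,0],[0,0,0],[0,0,0]], twist=[[0.002,0,-0.005],[0,0,0],[0,0,0],[0,0,0]], jaw=[160,255,255,255])

```text
clock: 12.45
tcp_pos: [0.4691, 0.0118, 0.2079]
orientation: [2.22, 2.222, 0.0]
contact_force: [0.4, -1.4, 1.2]
grip_width: 0.0181
```

```bash
python3 -c "
from h import *
plan([.469,.0115,.053],90,1)
o,f=shot('w12')
save({'color':cv2.resize(f['color'][260:440,240:420],None,fx=3,fy=3,interpolation=cv2.INTER_CUBIC)},'w12z.png')"
```

```text
grasp [0.4692 0.0118 0.0532] F [ 0.4 -1.4  1.2] t 12.45 d mm [-0.3 -0.1  0.2] rot deg [0.03 0.02 0.07] | /1: dp [-0.003 -0.001  0.002] tw [0.0002 0.0002 0.0005]
tcp [0.4691 0.0118 0.2079] grasp [0.4692 0.0118 0.0532] xaz 90.07 z [ 5.e-04 -4.e-04 -1.e+00] F [ 0.4 -1.4  1.2] w 0.0181 t 12.45
```

View pics/w12z.png

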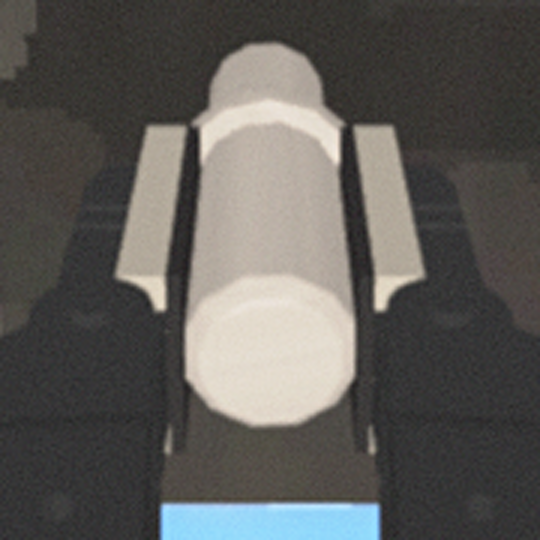

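>>> apply_moves(dp=[[0,0,-0.3],[0,0,-0.38],[0,0,-0.36],[-0.3,0,0],[-0.36,0,0],[-0.36,0.1,0],[-0.36,0.2,0],[-0.36,0.22,0],[-0.36,0.22,0],[-0.36,0.22,0],[-0.3,0.22,0],[0,0.18,0],[0,0,0]], twist=[[0,0,0],[0,0,0],[0,0,0],[0,0,0],[0,0,0],[0,0,0],[0,0,0],[0,0,0],[0,0,0],[0,0,0],[0,0,0],[0,0,0],[0,0,0]], jaw=[255,255,255,255,255,255,255,255,255,255,255,255,255])

```text
clock: 13.8
tcp_pos: [0.6355, -0.3225, 0.3326]
orientation: [-2.205, -2.229, 0.004]
contact_force: [0.4, 1.1, -1.3]
grip_width: 0.0185
```

```bash
python3 -c "
from h import *
o,f=pickle.load(open('w12.pkl','rb'));print(back(f,330,376.7,plane=.069))
plan([.6335,-.327,.13],90,1)"
```

```text
[0.46920307 0.01165491 0.069     ]
grasp [ 0.6346 -0.3221  0.1779] F [ 0.4  1.1 -1.3] t 13.8 d mm [-4.6 -1.8 47.9] rot deg [-0.34 -0.13  0.61] | /1: dp [-0.039 -0.015  0.399] tw [-0.0028 -0.0011  0.0051]
```

Plug centred in the grip. Down to a look height.

>>> apply_moves(dp=[[-0.04,-0.015,0.25],[0,0,0.25],[0,0,0]], twist=[[-0.003,-0.001,0.005],[0,0,0],[0,0,0]], jaw=[255,255,255])

```text
clock: 14.1
tcp_pos: [0.6328, -0.3274, 0.2703]
orientation: [-2.221, -2.22, 0.0]
contact_force: [-0.6, 0.3, -0.3]
grip_width: 0.0182
```

```bash
python3 -c "
from h import *
plan([.6335,-.327,.105],90,1)
o,f=shot('w13')
save({'color':cv2.resize(f['color'][220:370,240:400],None,fx=4,fy=4,interpolation=cv2.INTER_CUBIC)},'w13z.png')"
```

```text
grasp [ 0.6327 -0.3273  0.1156] F [-0.6  0.3 -0.3] t 14.1 d mm [ 0.4  0.7 10.6] rot deg [-0.04 -0.03 -0.02] | /1: dp [0.003 0.006 0.089] tw [-0.0004 -0.0002 -0.0001]
tcp [ 0.6328 -0.3274  0.2703] grasp [ 0.6327 -0.3273  0.1156] xaz 89.98 z [-8.e-04  5.e-04 -1.e+00] F [-0.6  0.3 -0.3] w 0.0182 t 14.1
```

View pics/w13z.png

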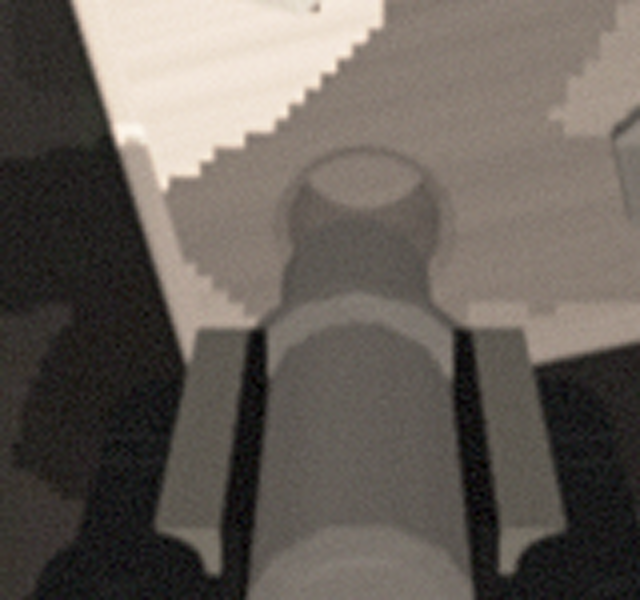

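```bash
python3 -c "
from h import *
o,f=pickle.load(open('w13.pkl','rb'));print(back(f,331.2,274.9,plane=.048))
plan([.6334,-.3267,.1045],90,1)"
```

```text
[ 0.63275038 -0.32670344  0.048     ]
grasp [ 0.6336 -0.3281  0.1179] F [-0.4 -0.4 -0.6] t 14.15 d mm [ 1.3  0.1 13.4] rot deg [ 0.09  0.05 -0.03] | /1: dp [0.011 0.001 0.111] tw [ 0.0008  0.0004 -0.0002]
```

>>> apply_moves(dp=[[0.005,0.006,0.06],[0,0,0.03]], twist=[[0,0,0],[0,0,0]], jaw=[255,255])

```text
clock: 14.35
tcp_pos: [0.6345, -0.3273, 0.2643]
orientation: [2.218, 2.218, 0.003]
contact_force: [-0.5, -0.3, -0.4]
grip_width: 0.0186
```

```bash
python3 -c "
from h import *
plan([.6334,-.3267,.1045],90,1)"
```

```text
grasp [ 0.6353 -0.3276  0.1096] F [-0.5 -0.3 -0.4] t 14.35 d mm [ 0.6 -1.2  5.1] rot deg [ 0.27  0.11 -0.01] | /1: dp [ 0.005 -0.01   0.042] tw [ 0.0023  0.0009 -0.    ]
```

>>> apply_moves(dp=[[0.006,-0.012,0.035],[0,0,0.01]], twist=[[0.002,0.001,0],[0,0,0]], jaw=[255,255])

```text
clock: 14.55
tcp_pos: [0.6334, -0.3265, 0.2603]
orientation: [2.22, 2.22, 0.002]
contact_force: [-0.3, -0.3, -0.4]
grip_width: 0.0183
```

```bash
python3 -c "
from h import *
plan([.6332,-.3267,.1035],90,1)"
```

```text
grasp [ 0.6338 -0.3266  0.1056] F [-0.3 -0.3 -0.4] t 14.55 d mm [-0.2 -0.2  2.1] rot deg [0.14 0.02 0.02] | /1: dp [-0.002 -0.002  0.017] tw [0.0012 0.0002 0.0002]
```

>>> apply_moves(dp=[[0,-0.004,0.04],[0,0,0.05],[0,0,0.04]], twist=[[0.001,0,0],[0,0,0],[0,0,0]], jaw=[255,255,255])

```text
clock: 14.85
tcp_pos: [0.633, -0.3265, 0.2453]
orientation: [2.22, 2.221, 0.001]
contact_force: [-0.6, 0.4, -0.1]
grip_width: 0.0184
```

```bash
python3 -c "
from h import *
plan([.6332,-.3267,.0755],90,1)"
```

```text
grasp [ 0.6333 -0.3266  0.0906] F [-0.6  0.4 -0.1] t 14.85 d mm [-0.2  0.2 15.1] rot deg [0.09 0.03 0.03] | /1: dp [-0.002  0.001  0.126] tw [0.0007 0.0003 0.0003]
```

In the bore (foot about 10 mm down), no force. On to home.

>>> apply_moves(dp=[[0,0,0.045],[0,0,0.045],[0,0,0.035],[0,0,0.02]], twist=[[0,0,0],[0,0,0],[0,0,0],[0,0,0]], jaw=[255,255,255,255])

```text
clock: 15.25
tcp_pos: [0.6332, -0.327, 0.2297]
orientation: [2.221, 2.221, 0.003]
contact_force: [-11.3, 7.3, 30.9]
grip_width: 0.0183
```

```bash
python3 -c "
from h import *
plan([.6332,-.3267,.0752],90,1)"
```

```text
grasp [ 0.6334 -0.3268  0.075 ] F [-11.3   7.3  30.9] t 15.25 d mm [ 0.3  0.  -0.2] rot deg [ 0.1  -0.06  0.01] | /1: dp [ 0.002  0.    -0.001] tw [ 0.0008 -0.0005  0.0001]
```

>>> apply_moves(dp=[[0,0,0],[0,0,0],[0,0,0],[0,0,0]], twist=[[0,0,0],[0,0,0],[0,0,0],[0,0,0]], jaw=[140,140,140,140])

```text
clock: 15.65
tcp_pos: [0.6338, -0.3275, 0.2303]
orientation: [2.219, 2.219, 0.004]
contact_force: [0.4, -0.3, -0.0]
grip_width: 0.0386
```

>>> apply_moves(dp=[[0,0,-0.1],[0,0,-0.3],[0,0,-0.35],[0,-0.3,-0.3],[0,-0.36,0],[0,-0.3,0],[0,0,0]], twist=[[0,0,0],[0,0,0],[0,0,0],[0,0,0],[0,0,0],[0,0,0],[0,0,0]], jaw=[140,120,100,0,0,0,0])

```text
clock: 16.35
tcp_pos: [0.5163, -0.3278, 0.3629]
orientation: [2.216, 2.219, 0.005]
contact_force: [-0.2, -0.4, -0.3]
grip_width: 0.0856
```

```bash
python3 -c "
from h import *
plan([.4488,-.3285,.13],90,1)
o,f=shot('w14')"
```

```text
grasp [ 0.5173 -0.3281  0.2082] F [-0.2 -0.4 -0.3] t 16.35 d mm [ -0.5 -68.   77.8] rot deg [0.35 0.1  0.07] | /1: dp [-0.004 -0.567  0.648] tw [0.0029 0.0008 0.0006]
tcp [ 0.5163 -0.3278  0.3629] grasp [ 0.5173 -0.3281  0.2082] xaz 90.07 z [ 0.0061 -0.0017 -1.    ] F [-0.2 -0.4 -0.3] w 0.0856 t 16.35
```

View pics/w14.png

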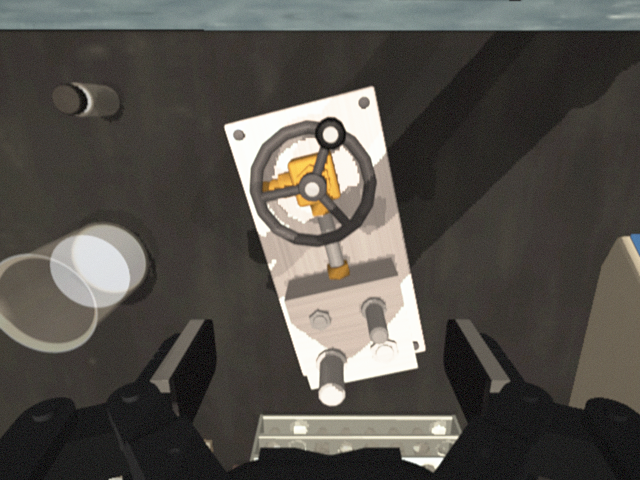

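```bash
python3 -c "
from h import *
o,f=pickle.load(open('w14.pkl','rb'))
h=back(f,329.2,132.5,plane=.107);print(h,back(f,329,132),'hub',back(f,312,188))
for p in [(379,334),(332,395),(379,338),(332,398)]: print(back(f,*p))
hub=np.array([.4863,-.3405]);d=h[:2]-hub;print(np.hypot(*d),np.degrees(np.arctan2(d[1],d[0]))%360-193.8)
plan([h[0],h[1],.135],90,2)"
```

```text
[ 0.448391   -0.32882231  0.107     ] [ 0.44805682 -0.32892708  0.1082395 ] hub [ 0.48642825 -0.34035009  0.06801627]
[ 0.58314336 -0.2944536   0.09165683]
[ 0.6343524  -0.32662145  0.09148665]
[ 0.5864598  -0.29428897  0.09141662]
[ 0.63784301 -0.32660608  0.0905077 ]
0.03966686951032178 -30.921207632564432
grasp [ 0.52   -0.3274  0.2083] F [ 0.2 -0.3  0.6] t 16.4 d mm [ -1.4 -70.9  72.8] rot deg [0.47 0.11 0.18] | /2: dp [-0.006 -0.296  0.303] tw [0.0019 0.0005 0.0007]
```

>>> apply_moves(dp=[[-0.006,-0.3,0.25],[-0.006,-0.3,0.25],[0,0,0]], twist=[[0.002,0,0.001],[0.002,0,0],[0,0,0]], jaw=[0,0,0])

```text
clock: 16.7
tcp_pos: [0.4494, -0.3282, 0.303]
orientation: [2.211, 2.222, 0.003]
contact_force: [0.5, 0.1, -0.4]
grip_width: 0.0855
```

```bash
python3 -c "
from h import *
plan([.4484,-.3288,.09],90,1)
o,f=shot('w15')"
```

```text
grasp [ 0.4503 -0.3288  0.1483] F [ 0.5  0.1 -0.4] t 16.7 d mm [-0.4 -1.3 58.3] rot deg [0.36 0.23 0.29] | /1: dp [-0.003 -0.011  0.486] tw [0.003  0.0019 0.0024]
tcp [ 0.4494 -0.3282  0.303 ] grasp [ 0.4503 -0.3288  0.1483] xaz 90.29 z [ 0.0063 -0.004  -1.    ] F [ 0.5  0.1 -0.4] w 0.0855 t 16.7
```

View pics/w15.png

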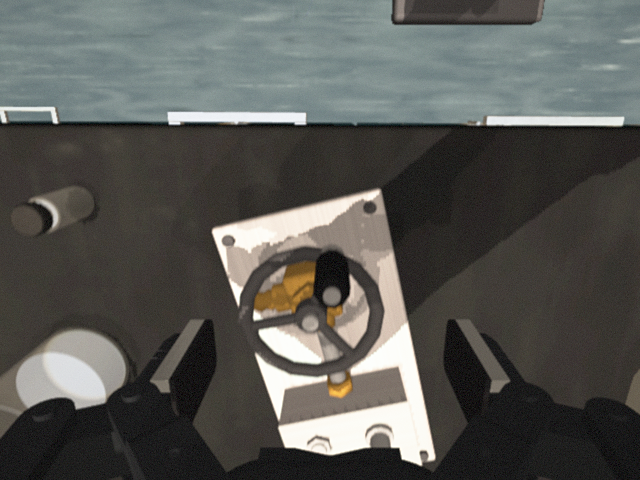

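>>> apply_moves(dp=[[0,-0.012,0.25],[0,0,0.24],[0,0,0],[0,0,0],[0,0,0],[0,0,0],[0,0,0]], twist=[[0.003,0.002,0.002],[0,0,0],[0,0,0],[0,0,0],[0,0,0],[0,0,0],[0,0,0]], jaw=[0,0,150,150,150,150,150])

```text
clock: 17.45
tcp_pos: [0.4631, -0.3298, 0.2521]
orientation: [2.197, 2.218, 0.013]
contact_force: [0.5, 0.4, 0.1]
grip_width: 0.0353
```

```bash
python3 -c "
from h import *
o,f=pickle.load(open('w15.pkl','rb'));h=back(f,332,295,plane=.107);print(h)
plan([.4484,-.3288,.089],90,1)
o,f=shot('w16')"
```

```text
[ 0.44945521 -0.32816551  0.107     ]
grasp [ 0.4662 -0.331   0.0974] F [0.5 0.4 0.1] t 17.45 d mm [  1.2 -14.9   8.1] rot deg [1.16 0.46 0.55] | /1: dp [ 0.01  -0.124  0.067] tw [0.0096 0.0039 0.0046]
tcp [ 0.4631 -0.3298  0.2521] grasp [ 0.4662 -0.331   0.0974] xaz 90.54 z [ 0.0202 -0.008  -0.9998] F [0.5 0.4 0.1] w 0.0353 t 17.45
```

View pics/w16.png

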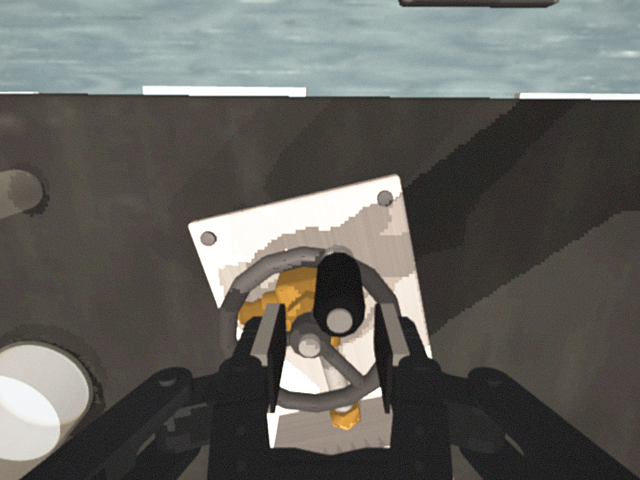

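>>> apply_moves(dp=[[0.01,-0.125,0.067],[0,-0.005,0],[0,0,0],[0,0,0]], twist=[[0.0095,0.004,0.0045],[0,0,0],[0,0,0],[0,0,0]], jaw=[180,255,255,255], grip_force=50)

```text
clock: 17.9
tcp_pos: [0.4454, -0.3286, 0.2435]
orientation: [-2.222, -2.218, -0.0]
contact_force: [1.4, -0.5, -0.5]
grip_width: 0.017
```

```bash
python3 -c "
from h import *
plan([.4484,-.3288,.089],90,1)
o,f=shot('w17')"
```

```text
grasp [ 0.4452 -0.3284  0.0888] F [ 1.4 -0.5 -0.5] t 17.9 d mm [-0.2  3.  -0.2] rot deg [-0.08 -0.08 -0.1 ] | /1: dp [-0.001  0.025 -0.002] tw [-0.0006 -0.0007 -0.0008]
tcp [ 0.4454 -0.3286  0.2435] grasp [ 0.4452 -0.3284  0.0888] xaz 89.9 z [-0.0013  0.0014 -1.    ] F [ 1.4 -0.5 -0.5] w 0.017 t 17.9
```

View pics/w17.png

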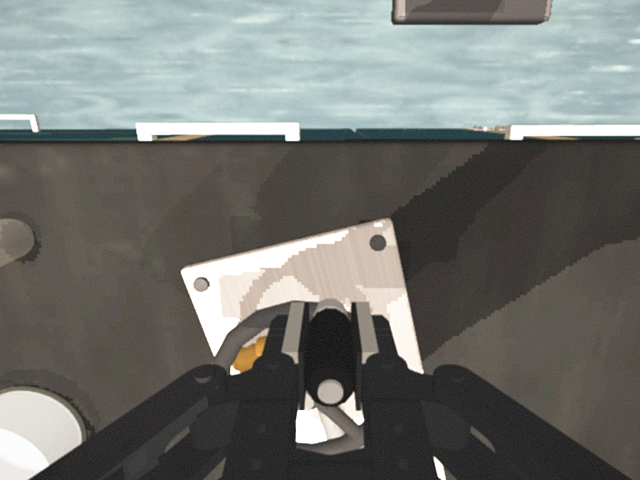

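```bash
cat >> h.py <<'E'
HUB=np.array([.4864,-.3404]);YAW=13.8
def ang(off=(0,0)):
    o=r.get_obs();Rt=Rn.from_rotvec(o['orientation']).as_matrix();g=o['tcp_pos']+Rt[:,2]*.1547
    d=g[:2]+np.array(off)-HUB;return np.degrees(np.arctan2(d[1],d[0])),np.hypot(*d),o
def circ(a,step,n):
    L=[]
    for i in range(n):
        m=np.radians(a+step*(i+.5));c=2*.04*np.sin(np.radians(step/2))/.12
        L.append([round(c*np.cos(m),3),round(-c*np.sin(m),3),0])
    print(L)
E
python3 -c "
from h import *
o,f=pickle.load(open('w17.pkl','rb'));h=back(f,330,392,plane=.107);print(h, back(f,330,392))
print(ang(),ang((.003,0))[:2])
circ(162.5,-18,10)"
```

```text
[ 0.44925222 -0.32856637  0.107     ] [ 0.44882208 -0.328567    0.10753327]
(np.float64(163.7771179079699), np.float64(0.0429053573066356), {'clock': 17.95, 'joints': array([ 0.21586695,  0.51886176,  0.39611782,  1.99703056, -0.3078645 ,
        0.68520905,  2.37518177]), 'qvel': array([-0.0018345 ,  0.00108038,  0.00151719, -0.00228681,  0.00490449,
        0.00410918,  0.00023357]), 'tau': array([ 3.47352773e-01, -4.99128199e+01,  7.10355029e+00, -1.85288000e+01,
        1.14434757e-01,  2.46152608e-01,  3.03291003e-03]), 'tcp_pos': array([ 0.44543025, -0.32863731,  0.24347395]), 'orientation': array([-2.22180794e+00, -2.21815695e+00,  2.58661468e-05]), 'contact_force': array([ 1.56464427, -0.80898061, -0.53255836]), 'moment': array([-0.04350951, -0.19888715,  0.03868445]), 'grip_width': 0.016551127858199406}) (np.float64(162.57751352409153), np.float64(0.04003358497828185))
[[np.float64(0.093), np.float64(0.047), 0], [np.float64(0.074), np.float64(0.073), 0], [np.float64(0.048), np.float64(0.093), 0], [np.float64(0.017), np.float64(0.103), 0], [np.float64(-0.015), np.float64(0.103), 0], [np.float64(-0.047), np.float64(0.093), 0], [np.float64(-0.073), np.float64(0.074), 0], [np.float64(-0.093), np.float64(0.048), 0], [np.float64(-0.103), np.float64(0.017), 0], [np.float64(-0.103), np.float64(-0.015), 0]]
```

>>> apply_moves(dp=[[0.093,0.047,0],[0.074,0.073,0],[0.048,0.093,0],[0.017,0.103,0],[-0.015,0.103,0],[-0.047,0.093,0]], twist=[[0,0,0],[0,0,0],[0,0,0],[0,0,0],[0,0,0],[0,0,0]], jaw=[255,255,255,255,255,255])

```text
clock: 18.55
tcp_pos: [0.5083, -0.3078, 0.2434]
orientation: [-2.222, -2.214, 0.009]
contact_force: [-7.2, -6.2, 3.1]
grip_width: 0.0163
```

```bash
python3 -c "
from h import *
a,rr,o=ang((.003,0));print(a,rr,a-(193.8-360))
plan([.4484,-.3288,.089],90,1)
circ(a,-18,8)"|sed 's/np.float64//g'
```

```text
53.784762985982724 0.040300535065436814 219.9847629859827
grasp [ 0.5072 -0.3079  0.0887] F [-7.2 -6.2  3.1] t 18.55 d mm [-21.2 -59.9   0.2] rot deg [-0.42  0.03 -0.2 ] | /1: dp [-0.177 -0.499  0.001] tw [-0.0035  0.0002 -0.0017]
[[(-0.074), (0.073), 0], [(-0.093), (0.047), 0], [(-0.103), (0.016), 0], [(-0.103), (-0.017), 0], [(-0.093), (-0.048), 0], [(-0.073), (-0.074), 0], [(-0.047), (-0.093), 0], [(-0.016), (-0.103), 0]]
```

>>> apply_moves(dp=[[-0.074,0.073,0],[-0.093,0.047,0],[-0.103,0.016,0],[-0.103,-0.017,0],[-0.093,-0.048,0],[-0.073,-0.074,0],[-0.047,-0.093,0],[-0.016,-0.103,0]], twist=[[-0.003,0,-0.001],[0,0,0],[0,0,0],[0,0,0],[0,0,0],[0,0,0],[0,0,0],[0,0,0]], jaw=[255,255,255,255,255,255,255,255])

```text
clock: 19.35
tcp_pos: [0.4921, -0.3805, 0.2436]
orientation: [-2.208, -2.224, -0.001]
contact_force: [3.8, -4.6, -6.6]
grip_width: 0.0168
```

```bash
python3 -c "
from h import *
a,rr,o=ang((.003,0));print(a,rr,a-(193.8-360))
plan([.4484,-.3288,.089],90,1)
circ(a,-12,8)"|sed 's/np.float64//g'
```

```text
-78.59733636019762 0.04001512162995249 87.60266363980237
grasp [ 0.4913 -0.3796  0.0889] F [ 3.8 -4.6 -6.6] t 19.35 d mm [ 52.1 -43.4   0.4] rot deg [-0.31 -0.34  0.42] | /1: dp [ 0.434 -0.361  0.004] tw [-0.0026 -0.0028  0.0035]
[[(-0.007), (-0.069), 0], [(0.008), (-0.069), 0], [(0.022), (-0.066), 0], [(0.035), (-0.06), 0], [(0.047), (-0.051), 0], [(0.057), (-0.04), 0], [(0.064), (-0.028), 0], [(0.068), (-0.014), 0]]
```

>>> apply_moves(dp=[[-0.007,-0.069,0],[0.008,-0.069,0],[0.022,-0.066,0],[0.035,-0.06,0],[0.047,-0.051,0],[0.057,-0.04,0]], twist=[[-0.003,-0.003,0.003],[0,0,0],[0,0,0],[0,0,0],[0,0,0],[0,0,0]], jaw=[255,255,255,255,255,255])

```text
clock: 19.95
tcp_pos: [0.4478, -0.3599, 0.2435]
orientation: [2.218, 2.219, 0.003]
contact_force: [3.7, -0.3, -2.5]
grip_width: 0.0168
```

```bash
python3 -c "
from h import *
a,rr,o=ang((.003,0));print(a,rr,a-(193.8-360))
plan([.4484,-.3288,.089],90,1)
circ(a,-5,8)"|sed 's/np.float64//g'
```

```text
-150.46078421053826 0.04014619919733017 15.739215789461724
grasp [ 0.4485 -0.3602  0.0888] F [ 3.7 -0.3 -2.5] t 19.95 d mm [31.1  0.6 -0.3] rot deg [0.26 0.1  0.04] | /1: dp [ 0.259  0.005 -0.002] tw [0.0022 0.0008 0.0003]
[[(0.026), (-0.013), 0], [(0.027), (-0.011), 0], [(0.028), (-0.009), 0], [(0.028), (-0.006), 0], [(0.029), (-0.004), 0], [(0.029), (-0.001), 0], [(0.029), (0.002), 0], [(0.029), (0.004), 0]]
```

>>> apply_moves(dp=[[0.026,-0.013,0],[0.027,-0.011,0],[0.028,-0.009,0],[0.015,-0.003,0],[0.015,-0.003,0]], twist=[[0.002,0.001,0],[0,0,0],[0,0,0],[0,0,0],[0,0,0]], jaw=[255,255,255,255,255])

```text
clock: 20.45
tcp_pos: [0.4436, -0.3481, 0.2435]
orientation: [2.213, 2.214, -0.006]
contact_force: [4.7, -6.2, -9.4]
grip_width: 0.0162
```

```bash
python3 -c "
from h import *
a,rr,o=ang((.003,0));print(a,rr,(a-193.8+720)%360)
plan([.4484,-.3288,.089],90,1)"|sed 's/np.float64//g'
```

```text
-166.53296017181665 0.04010518479050711 359.6670398281833
grasp [ 0.4444 -0.3497  0.0889] F [ 4.7 -6.2 -9.4] t 20.45 d mm [19.3  4.8 -0.3] rot deg [0.3  0.6  0.04] | /1: dp [ 0.161  0.04  -0.003] tw [0.0025 0.005  0.0003]
```

>>> apply_moves(dp=[[0.02,-0.001,0],[0.02,0,0],[0.02,0,0]], twist=[[0,0,0],[0,0,0],[0,0,0]], jaw=[255,255,255])

```text
clock: 20.75
tcp_pos: [0.4431, -0.3459, 0.2435]
orientation: [2.21, 2.202, -0.016]
contact_force: [4.9, -8.8, -9.0]
grip_width: 0.0165
```

```bash
python3 -c "
from h import *
a,rr,o=ang((.003,0));print(a,rr,(a-193.8+720)%360)
plan([.4484,-.3288,.089],90,1)
shot('w18')"|sed 's/np.float64//g'
```

```text
-166.884802532358 0.04004499901431785 359.31519746764195
grasp [ 0.4444 -0.3495  0.0889] F [ 4.9 -8.8 -9. ] t 20.75 d mm [17.2  5.2 -0.5] rot deg [ 0.48  1.31 -0.2 ] | /1: dp [ 0.143  0.044 -0.004] tw [ 0.004   0.0109 -0.0017]
tcp [ 0.4431 -0.3459  0.2435] grasp [ 0.4444 -0.3495  0.0889] xaz 89.8 z [ 0.0083 -0.0229 -0.9997] F [ 4.9 -8.8 -9. ] w 0.0165 t 20.75
```

View pics/w18.png

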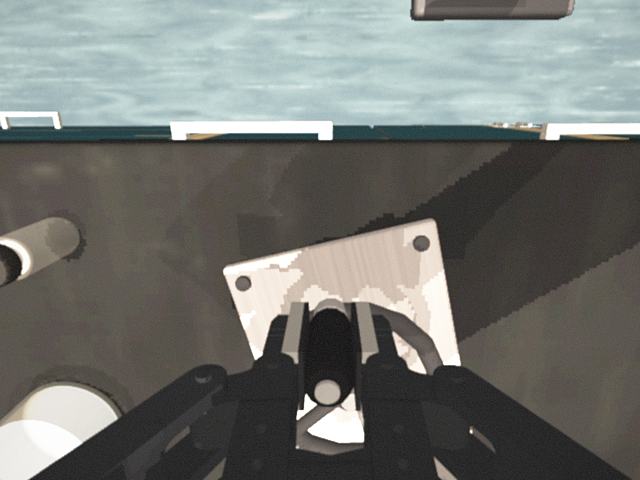

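>>> apply_moves(dp=[[-0.035,0.012,0]], twist=[[0.004,0.011,-0.002]], jaw=[255])

```text
clock: 20.9
tcp_pos: [0.4445, -0.3501, 0.2435]
orientation: [-2.22, -2.222, 0.001]
contact_force: [2.7, 2.3, -2.1]
grip_width: 0.0166
```

```bash
python3 -c "
from h import *
a,rr,o=ang((.003,0));print(a,rr,(a-193.5+720)%360)
plan([.4484,-.3288,.089],90,1)
circ(a,18,12)"|sed 's/np.float64//g'
```

```text
-166.00910313547726 0.04012469434874937 0.49089686452271053
grasp [ 0.4445 -0.3501  0.0888] F [ 2.7  2.3 -2.1] t 20.9 d mm [21.2  3.9 -0.2] rot deg [-0.02  0.02  0.05] | /1: dp [ 0.177  0.032 -0.002] tw [-0.0002  0.0002  0.0004]
[[(-0.096), (0.041), 0], [(-0.079), (0.068), 0], [(-0.054), (0.089), 0], [(-0.023), (0.102), 0], [(0.009), (0.104), 0], [(0.041), (0.096), 0], [(0.068), (0.079), 0], [(0.089), (0.054), 0], [(0.102), (0.023), 0], [(0.104), (-0.009), 0], [(0.096), (-0.041), 0], [(0.079), (-0.068), 0]]
```

>>> apply_moves(dp=[[-0.096,0.041,0],[-0.079,0.068,0],[-0.054,0.089,0],[-0.023,0.102,0],[0.009,0.104,0],[0.041,0.096,0],[0.068,0.079,0],[0.089,0.054,0],[0.102,0.023,0],[0.104,-0.009,0]], twist=[[0,0,0],[0,0,0],[0,0,0],[0,0,0],[0,0,0],[0,0,0],[0,0,0],[0,0,0],[0,0,0],[0,0,0]], jaw=[255,255,255,255,255,255,255,255,255,255])

```text
clock: 21.9
tcp_pos: [0.5244, -0.334, 0.2435]
orientation: [-2.223, -2.212, 0.01]
contact_force: [-2.2, -3.6, 0.5]
grip_width: 0.0169
```

```bash
python3 -c "
from h import *
a,rr,o=ang((.003,0));print(a,rr,(a+166.4)%360)
plan([.4484,-.3288,.089],90,1)
circ(a,18,12)"|sed 's/np.float64//g'
```

```text
9.053508737069574 0.04010137448882071 175.45350873706957
grasp [ 0.523  -0.3341  0.0888] F [-2.2 -3.6  0.5] t 21.9 d mm [  4.9 -76.    0.5] rot deg [-0.5   0.02 -0.28] | /1: dp [ 0.041 -0.633  0.004] tw [-0.0042  0.0002 -0.0024]
[[(0.099), (-0.032), 0], [(0.084), (-0.061), 0], [(0.061), (-0.084), 0], [(0.032), (-0.099), 0], [(-0.0), (-0.104), 0], [(-0.032), (-0.099), 0], [(-0.061), (-0.084), 0], [(-0.084), (-0.061), 0], [(-0.099), (-0.032), 0], [(-0.104), (0.0), 0], [(-0.099), (0.032), 0], [(-0.084), (0.061), 0]]
```

Tracking well, 175° out.

>>> apply_moves(dp=[[0.099,-0.032,0],[0.084,-0.061,0],[0.061,-0.084,0],[0.032,-0.099,0],[0,-0.104,0],[-0.032,-0.099,0],[-0.061,-0.084,0],[-0.084,-0.061,0],[-0.099,-0.032,0],[-0.104,0,0]], twist=[[-0.004,0,-0.002],[0,0,0],[0,0,0],[0,0,0],[0,0,0],[0,0,0],[0,0,0],[0,0,0],[0,0,0],[0,0,0]], jaw=[255,255,255,255,255,255,255,255,255,255])

```text
clock: 22.9
tcp_pos: [0.4423, -0.3387, 0.2433]
orientation: [2.207, 2.225, 0.003]
contact_force: [-4.1, 2.7, 6.1]
grip_width: 0.0166
```

```bash
python3 -c "
from h import *
a,rr,o=ang((.003,0));print(a,rr,(a+166.4)%360)
plan([.4484,-.3288,.089],90,1)
circ(a,18,12)"|sed 's/np.float64//g'
```

```text
178.4577830964135 0.04005734457096696 344.8577830964135
grasp [ 0.4434 -0.3393  0.0886] F [-4.1  2.7  6.1] t 22.9 d mm [ 9.8  6.2 -0.4] rot deg [0.39 0.24 0.46] | /1: dp [ 0.082  0.052 -0.003] tw [0.0033 0.002  0.0038]
[[(-0.103), (0.014), 0], [(-0.094), (0.045), 0], [(-0.076), (0.072), 0], [(-0.05), (0.092), 0], [(-0.019), (0.103), 0], [(0.014), (0.103), 0], [(0.045), (0.094), 0], [(0.072), (0.076), 0], [(0.092), (0.05), 0], [(0.103), (0.019), 0], [(0.103), (-0.014), 0], [(0.094), (-0.045), 0]]
```

>>> apply_moves(dp=[[-0.103,0.014,0],[-0.094,0.045,0],[-0.076,0.072,0],[-0.05,0.092,0],[-0.019,0.103,0],[0.014,0.103,0],[0.045,0.094,0],[0.072,0.076,0],[0.092,0.05,0],[0.103,0.019,0]], twist=[[0.003,0.002,0.004],[0,0,0],[0,0,0],[0,0,0],[0,0,0],[0,0,0],[0,0,0],[0,0,0],[0,0,0],[0,0,0]], jaw=[255,255,255,255,255,255,255,255,255,255])

```text
clock: 23.9
tcp_pos: [0.5235, -0.3477, 0.2435]
orientation: [-2.226, -2.21, 0.003]
contact_force: [1.5, -4.0, -3.0]
grip_width: 0.0164
```

```bash
python3 -c "
from h import *
a,rr,o=ang((.003,0));print(a,rr,(a+166.4)%360)
plan([.4484,-.3288,.089],90,1)
circ(a,18,12)"|sed 's/np.float64//g'
```

```text
-10.009059963259626 0.039957428242673065 156.39094003674037
grasp [ 0.5227 -0.3473  0.0889] F [ 1.5 -4.  -3. ] t 23.9 d mm [ 18.4 -75.3   0.3] rot deg [-0.29 -0.14 -0.41] | /1: dp [ 0.153 -0.627  0.002] tw [-0.0024 -0.0011 -0.0034]
[[(0.104), (0.002), 0], [(0.1), (-0.03), 0], [(0.085), (-0.06), 0], [(0.063), (-0.083), 0], [(0.034), (-0.099), 0], [(0.002), (-0.104), 0], [(-0.03), (-0.1), 0], [(-0.06), (-0.085), 0], [(-0.083), (-0.063), 0], [(-0.099), (-0.034), 0], [(-0.104), (-0.002), 0], [(-0.1), (0.03), 0]]
```

Now q = 516°; 204° left. Ten more rows (about 175°).

>>> apply_moves(dp=[[0.104,0.002,0],[0.1,-0.03,0],[0.085,-0.06,0],[0.063,-0.083,0],[0.034,-0.099,0],[0.002,-0.104,0],[-0.03,-0.1,0],[-0.06,-0.085,0],[-0.083,-0.063,0],[-0.099,-0.034,0]], twist=[[-0.002,-0.001,-0.003],[0,0,0],[0,0,0],[0,0,0],[0,0,0],[0,0,0],[0,0,0],[0,0,0],[0,0,0],[0,0,0]], jaw=[255,255,255,255,255,255,255,255,255,255])

```text
clock: 24.9
tcp_pos: [0.4429, -0.3271, 0.2434]
orientation: [2.204, 2.216, 0.002]
contact_force: [1.7, 2.6, 1.0]
grip_width: 0.0168
```

```bash
python3 -c "
from h import *
a,rr,o=ang((.003,0));print(a,rr,(a+166.4)%360)
plan([.4444,-.3497,.089],90,1)
circ(a,10,4)"|sed 's/np.float64//g'
```

```text
163.21203056603107 0.04023719348200067 329.6120305660311
grasp [ 0.4449 -0.3288  0.0887] F [1.7 2.6 1. ] t 24.9 d mm [-22.6   1.4  -0.1] rot deg [0.73 0.61 0.3 ] | /1: dp [-0.188  0.011 -0.001] tw [0.0061 0.0051 0.0025]
[[(-0.057), (-0.012), 0], [(-0.058), (-0.002), 0], [(-0.058), (0.008), 0], [(-0.055), (0.018), 0]]
```

>>> apply_moves(dp=[[-0.062,-0.01,0],[-0.06,0.003,0],[-0.05,0.01,0]], twist=[[0.006,0.005,0.0025],[0,0,0],[0,0,0]], jaw=[255,255,255])

```text
clock: 25.2
tcp_pos: [0.4436, -0.3454, 0.2434]
orientation: [-2.216, -2.222, -0.006]
contact_force: [-3.0, 1.8, 6.0]
grip_width: 0.0163
```

```bash
python3 -c "
from h import *
a,rr,o=ang((.003,0));print(a,rr,(a+166.4)%360)
plan([.4444,-.3497,.089],90,1)
"|sed 's/np.float64//g'
```

```text
-173.9428728320479 0.04000749527248533 352.4571271679521
grasp [ 0.4436 -0.3446  0.0887] F [-3.   1.8  6. ] t 25.2 d mm [-4.3  0.8 -0.3] rot deg [ 0.02 -0.31  0.14] | /1: dp [-0.035  0.007 -0.003] tw [ 0.0002 -0.0025  0.0011]
```

>>> apply_moves(dp=[[-0.035,0.007,-0.002],[0,0,0]], twist=[[0,-0.0025,0.001],[0,0,0]], jaw=[255,255])

```text
clock: 25.4
tcp_pos: [0.4444, -0.3499, 0.2435]
orientation: [2.222, 2.221, 0.001]
contact_force: [0.9, -0.3, -0.8]
grip_width: 0.0168
```

```bash
python3 -c "
from h import *
a,rr,o=ang((.003,0));print(a,rr,(a+166.4)%360)
plan([.4444,-.3497,.089],90,1)
o,f=shot('w19')"|sed 's/np.float64//g'
```

```text
-166.31722524991602 0.04006547472634075 0.08277475008398483
grasp [ 0.4445 -0.3499  0.0888] F [ 0.9 -0.3 -0.8] t 25.4 d mm [ 0.2  0.  -0.2] rot deg [ 0.03 -0.01 -0.02] | /1: dp [ 0.002  0.    -0.002] tw [ 0.0003 -0.0001 -0.0001]
tcp [ 0.4444 -0.3499  0.2435] grasp [ 0.4445 -0.3499  0.0888] xaz 89.98 z [ 6.e-04  1.e-04 -1.e+00] F [ 0.9 -0.3 -0.8] w 0.0168 t 25.4
```

View pics/w19.png

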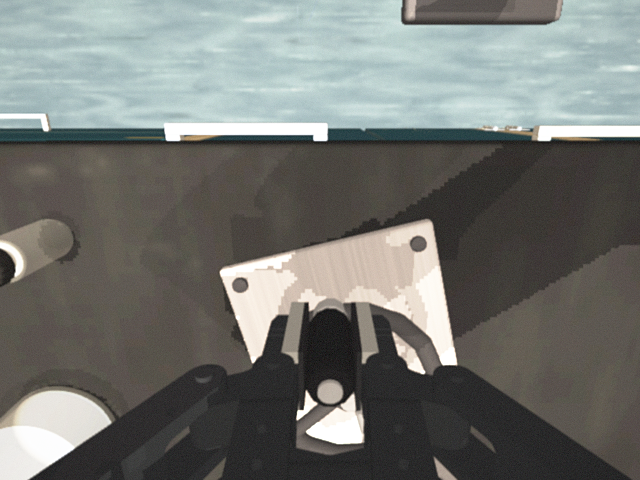

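```bash
python3 -c "
from h import *
f=r.grab_frame('side');save(f,'s20.png')
a,rr,o=ang((.003,0));print(a,rr,(a+166.4)%360,o['contact_force'].round(1),o['clock'])"
```

```text
-166.33577252524807 0.040075901965629296 0.06422747475193091 [ 0.6 -1.5 -1.4] 25.5
```

View pics/s20.png

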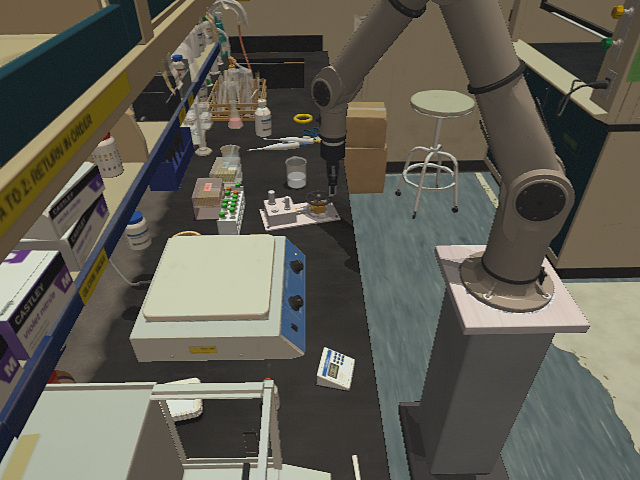

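Side view: both plugs stand in the block at (271,197) and (288,203). The beaker (296,171) and timer (336,368) have not moved, and the gripper is on the handle at (331,195). Handing in.

```bash
python3 -c "
from h import *
r.hand_in();print(r.get_obs()['clock'],r.get_obs()['tcp_pos'])"
```

```text
the job is handed in; nothing more can be done
the job is handed in; nothing more can be done
```

The job is done and handed in at about 25.5 s: both plugs are in, and the valve was shut against its stop and then backed off two full turns. The gripper is still holding the handle.

- **Plugs:** the thin plug is in the narrow port and the thick plug is in the wide port. Each stopped firmly at about 27–31 N on the block, and wrist-camera depth puts both tops 91 mm above the worktop, which is fully home.
- **Valve:** the wheel turned about 329° clockwise until the handle stopped moving while the hand tilted under the push. I then turned it counter-clockwise, checking the angle after each set of moves. The final reading is about 720.1° from the stop, from the arm's own pose, with about 2 N on the tool. The picture shows the handle has not slipped in the grip.
- **Bystanders:** the last side view shows the timer and beaker where they started. The vial was hidden behind the gripper in that view. The wrist view shows it upright, and nothing came near it.
- **What went less cleanly:** the arm drifted by up to 17 mm while the fingers closed, so I corrected its position before two of the grasps and before closing on the handle. An enlarged side picture taken after the thin plug was seated was too coarse to show it, so I relied on the depth check; the final side view does show it.

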